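# Weigh, bin and clear an inspected lot of capacitors

## Task

Set all the yellow capacitors from the mat gently into the steel scoop where it stands on the scale, and let go for about two seconds so that the lot is weighed; then carry the scoop to the blue bin and tip it with its mouth low over the bin so that they slide in. With the lot tipped, put the empty scoop back level and straight on the scale's platter, mouth towards the robot as before, and clear the inspection lamp from the mat by hanging its bail on the hook, giving it a gentle downward tug to be sure it is held before you let go. Every capacitor must end in the bin and the other things on the bench stay where they are.

Things in the scene. Friction and masses are not known exactly. Their poses are not given: they have to be found in the camera images.
- cap0_c (a point): yellow box-shaped film capacitor, a block 60 (x) x 30 (y) x 34 (z) mm, 75 g, smooth; the point is the block's centre. Two to four of the four are present (an absent one is given as None). At first they lie on the mat, whose top is 4 mm above the bench. One may be knocked 2 to 4 cm aside during the run
- cap1_c (a point): yellow box-shaped film capacitor, a block 60 (x) x 30 (y) x 34 (z) mm, 75 g, smooth; the point is the block's centre. Two to four of the four are present (an absent one is given as None). At first they lie on the mat, whose top is 4 mm above the bench. One may be knocked 2 to 4 cm aside during the run
- cap2_c (a point): yellow box-shaped film capacitor, a block 60 (x) x 30 (y) x 34 (z) mm, 75 g, smooth; the point is the block's centre. Two to four of the four are present (an absent one is given as None). At first they lie on the mat, whose top is 4 mm above the bench. One may be knocked 2 to 4 cm aside during the run
- cap3_c (a point): yellow box-shaped film capacitor, a block 60 (x) x 30 (y) x 34 (z) mm, 75 g, smooth; the point is the block's centre. Two to four of the four are present (an absent one is given as None). At first they lie on the mat, whose top is 4 mm above the bench. One may be knocked 2 to 4 cm aside during the run
- scoop_floor (a point): centre of the floor's upper side in the stainless weighing scoop (loose), 3 mm above its underside. Axes: x from the open mouth to the grip at the back, y across, z up. Flat floor x = -70 to 75 mm, inner width 154 mm; side walls 36, back wall 42 mm high. Polished: pieces slide once it is tilted 25 to 30 degrees, mouth down (friction about 0.35)
- scoop_grip (a point): centre of the scoop's black pinch grip, a block 60 (x) x 16 (y) x 26 (z) mm that juts back from the back wall (scoop x = 78 to 138 mm), 44 mm above the scoop's underside, 108 mm behind the floor's centre; take it across y, from above, with a firm grip
- scoop_lip (a point): middle of the front edge of the scoop's mouth, 106 mm before the floor's centre (scoop x = -106 mm), 7 mm above the underside. From scoop x = -70 to -106 mm the lip rises 5 mm and the side walls (27 mm high there) narrow to about 138 mm apart
- scoop: the same scoop, 220 g; origin on its underside, 3 mm below the floor point, axes as above
- platter (a point): centre of the top of the scale's steel platter, 130 x 130 mm, 70 mm above the bench; the scoop stands centred on it at first, with the same axes. The scale's white body (fixed, 215 x 190 mm, 42 mm high) has its keypad at the -x side, which faces the robot. Scale and bin may swap sides of the bench from run to run
- bin: blue open lot bin, fixed to the bench, outside 190 (x) x 230 (y) x 70 (z) mm, walls and floor 4 mm; origin at the centre of its underside
- lamp_bail (a point): point to grip the lamp: middle of the opening of its square aluminium bail, 113 mm above its foot, 28 mm above the lamp's block. The bail: two uprights 7 mm thick, 12 mm deep (x), 52 mm apart over their outsides (y), 38 mm inside; top bar 8 mm high. Pinch the uprights from outside, across y, from above: the hook then passes between the fingers. x runs through the opening
- lamp_bar (a point): middle of the underside of the lamp bail's top bar, 131 mm above the lamp's foot and 18 mm above the bail point; this rests on the hook when the lamp hangs
- lamp: battery inspection lamp, 220 g, standing upright on the mat: black block 36 (x) x 56 (y) mm, foot 46 x 64 mm, 85 mm high, with the bail above it to 139 mm; light panel on its -x side; origin at the centre of its foot
- hook: steel hook on a fixed post (282 mm high, foot plate 110 mm wide) at the back of the bench: a bar 8 mm thick that runs from the post (origin, on the post's axis, 270 mm above the bench) along its own -x, towards the robot, and turns up at the end. Springy: it bends down about 0.7 mm per newton hung at the seat, 60 mm from the post
- hook_seat (a point): top of the hook's bar 60 mm from the post, where the lamp's bar should hang; straight bar from 12 to 80 mm from the post
- hook_tip (a point): top of the hook's upturned end, 93 mm from the post and 18 mm higher than the seat
- flux_bottle: leave alone: amber flux bottle with a red cap, 48 mm across, 130 mm tall; origin at its foot
- tape_roll: leave alone: roll of amber tape lying flat, 96 mm across, 24 mm high; origin under its centre
- screwdriver: leave alone: screwdriver, 160 mm long, green handle, lying behind the right-hand place of bin or scale
- meter: leave alone: hand multimeter lying flat, 165 x 80 x 46 mm, at the back left
- pen_cup: leave alone: grey cup of pens, 76 mm across, 140 mm tall with its pens, at the back right

How it is judged:
On the way, in this order (a step that is already met when the one before it is completed fails the run):
1. all the capacitors lie in the scoop on the scale, untouched by the robot for a second (x of cap0_c in the frame of scoop_floor between -0.105 and 0.08 m and y of cap0_c in the frame of scoop_floor between -0.08 and 0.08 m and z of cap0_c in the frame of scoop_floor between 0 and 0.06 m and linear speed of each of cap0, cap1, cap2, cap3 below 0.03 m/s and contact force between each of the arm, the fingers and cap0 below 0.1 N and x of cap1_c in the frame of scoop_floor between -0.105 and 0.08 m and y of cap1_c in the frame of scoop_floor between -0.08 and 0.08 m and z of cap1_c in the frame of scoop_floor between 0 and 0.06 m and contact force between each of the arm, the fingers and cap1 below 0.1 N and x of cap2_c in the frame of scoop_floor between -0.105 and 0.08 m and y of cap2_c in the frame of scoop_floor between -0.08 and 0.08 m and z of cap2_c in the frame of scoop_floor between 0 and 0.06 m and contact force between each of the arm, the fingers and cap2 below 0.1 N and x of cap3_c in the frame of scoop_floor between -0.105 and 0.08 m and y of cap3_c in the frame of scoop_floor between -0.08 and 0.08 m and z of cap3_c in the frame of scoop_floor between 0 and 0.06 m and contact force between each of the arm, the fingers and cap3 below 0.1 N and x of scoop_floor in the frame of platter between -0.03 and 0.03 m and y of scoop_floor in the frame of platter between -0.03 and 0.03 m and z of scoop_floor in the frame of platter between -0.003 and 0.009 m and angle between scoop_floor's own z axis and vertical below 0.06 rad and angle between the x axis of scoop_floor and the x axis of platter, either way round below 0.35 rad and contact force between each of the arm, the fingers and scoop below 0.1 N), for 1 s.
2. the scoop is brought over the bin with capacitors in it (x of scoop_lip in the frame of bin between -0.095 and 0.095 m and y of scoop_lip in the frame of bin between -0.115 and 0.115 m and ((x of cap0_c in the frame of scoop_floor between -0.105 and 0.08 m and y of cap0_c in the frame of scoop_floor between -0.08 and 0.08 m and z of cap0_c in the frame of scoop_floor between 0 and 0.06 m) or (x of cap1_c in the frame of scoop_floor between -0.105 and 0.08 m and y of cap1_c in the frame of scoop_floor between -0.08 and 0.08 m and z of cap1_c in the frame of scoop_floor between 0 and 0.06 m) or (x of cap2_c in the frame of scoop_floor between -0.105 and 0.08 m and y of cap2_c in the frame of scoop_floor between -0.08 and 0.08 m and z of cap2_c in the frame of scoop_floor between 0 and 0.06 m) or (x of cap3_c in the frame of scoop_floor between -0.105 and 0.08 m and y of cap3_c in the frame of scoop_floor between -0.08 and 0.08 m and z of cap3_c in the frame of scoop_floor between 0 and 0.06 m))), for 0.05 s.
3. the scoop is tipped (over 0.5 rad) with its lip over the bin and less than 90 mm above the rim (x of scoop_lip in the frame of bin between -0.095 and 0.095 m and y of scoop_lip in the frame of bin between -0.115 and 0.115 m and angle between scoop_floor's own z axis and vertical above 0.5 rad and z of scoop_lip in the frame of bin below 0.16 m), for 0.1 s.
4. the lamp's bail is on the hook and the lamp is tugged down, still held, with at least about 2 N more than its weight (x of lamp_bar in the frame of hook_seat between -0.03 and 0.04 m and y of lamp_bar in the frame of hook_seat between -0.018 and 0.018 m and z of lamp_bar in the frame of hook_seat between -0.012 and 0.012 m and contact force between lamp and hook above 4.5 N and contact force between the fingers and lamp above 0.5 N and angle between lamp's own z axis and vertical below 0.3 rad), for 0.1 s.
At the end, for the whole second after the job is handed in: Capacitors at rest in the bin, centres below its rim; scoop level on the platter, centred within 30 mm each way, turned under 0.35 rad, mouth on the keypad side; lamp hanging by its bail from the straight part of the hook, within 0.25 rad of upright, nearly still (x of cap0_c in the frame of bin between -0.095 and 0.095 m and y of cap0_c in the frame of bin between -0.115 and 0.115 m and z of cap0_c in the frame of bin between 0 and 0.075 m and linear speed of each of cap0, cap1, cap2, cap3 below 0.03 m/s and x of cap1_c in the frame of bin between -0.095 and 0.095 m and y of cap1_c in the frame of bin between -0.115 and 0.115 m and z of cap1_c in the frame of bin between 0 and 0.075 m and x of cap2_c in the frame of bin between -0.095 and 0.095 m and y of cap2_c in the frame of bin between -0.115 and 0.115 m and z of cap2_c in the frame of bin between 0 and 0.075 m and x of cap3_c in the frame of bin between -0.095 and 0.095 m and y of cap3_c in the frame of bin between -0.115 and 0.115 m and z of cap3_c in the frame of bin between 0 and 0.075 m and x of scoop_floor in the frame of platter between -0.03 and 0.03 m and y of scoop_floor in the frame of platter between -0.03 and 0.03 m and z of scoop_floor in the frame of platter between -0.003 and 0.009 m and angle between scoop_floor's own z axis and vertical below 0.06 rad and angle between the x axis of scoop_floor and the x axis of platter, either way round below 0.35 rad and x of scoop_grip in the frame of platter above 0.05 m and x of lamp_bar in the frame of hook_seat between -0.03 and 0.04 m and y of lamp_bar in the frame of hook_seat between -0.018 and 0.018 m and z of lamp_bar in the frame of hook_seat between -0.008 and 0.01 m and contact force between lamp and hook above 0.8 N and angle between lamp's own z axis and vertical below 0.25 rad and linear speed of lamp below 0.05 m/s and linear speed of scoop below 0.02 m/s); the robot touches nothing.
It fails at once if a bystander is moved more than 40 mm (distance of any of flux_bottle, tape_roll, screwdriver, meter, pen_cup from where it was at the start of the episode above 0.04 m).
It fails at once if the hook is loaded with more than 25 N (contact force between lamp and hook above 25 N).
It fails at once if the lamp is knocked over (angle between lamp's own z axis and vertical above 0.7 rad).
It fails at once if a capacitor is dropped or thrown into the scoop on the scale (faster than 1.1 m/s, a fall of 6 cm) ((linear speed of cap0 above 1.1 m/s and horizontal distance between cap0_c and platter below 0.11 m) or (linear speed of cap1 above 1.1 m/s and horizontal distance between cap1_c and platter below 0.11 m) or (linear speed of cap2 above 1.1 m/s and horizontal distance between cap2_c and platter below 0.11 m) or (linear speed of cap3 above 1.1 m/s and horizontal distance between cap3_c and platter below 0.11 m)).
Of cap0, cap1, cap2, cap3 only 2 to 4 are there at a start; the rules pass over those that are not, and their reading is None.
At some moment in a run one of cap0, cap1, cap2, cap3 may be knocked a few centimetres aside while the robot is not near it.
It also fails if it takes over 208 s, if anything falls off the work surface, if the arm or the gripper's body presses on something with over 40 N, if the wrist force passes 120 N, or if a joint passes its speed limit or range.

## Robot

A 6-joint arm with a two-finger parallel gripper is mounted at the origin on the work surface. World frame = base frame: x ahead of the robot, y to its left, z up, the work surface at z = 0. Lengths are in m, angles in rad, forces in N, time in s.
With the tool pointing down it reaches from about 0.35 to 0.775 m from the base axis. Payload 5.5 kg.
Tool frame: the origin (TCP) lies at the very end of the fingers, on their centre line; the grasp point (between the pads) lies 19 mm behind it; z points along the fingers, x is the direction in which the jaws open and shut, and the axes are right-handed (so a half turn about z gives the same grasp; the last joint's range is limited). The gripper opens to 85 mm and grips with 20 to 120 N. Pads are 22 mm wide; open, the fingers measure 114 mm over their backs; the gripper's body (76 mm by 85 mm) begins 54 mm behind the grasp point. The pads swing forward as they close: fully open they stand 13 mm farther back than shut.
Start: joints at [-1.311, 0.313, 0.046, 1.304, 0, 1.431], TCP at [0.224, -0.53, 0.231] pointing down, gripper open.
Joint ranges: [-2.76, 2.76], [-0.86, 1.69], [-1.03, 1.26], [-2.2, 2.34], [-1.47, 1.5], [-3.14, 3.14]. Speed limits (rad/s): [2.57, 2.57, 3.14, 3.14, 3.14, 3.14].

## Interface

Orientations are given as a unit quaternion [w, x, y, z].
In Python, from workcell import env gives the robot as it stands.
- The arm moves only by the shell command python3 -m inch 'ROWS' [FORCE]. ROWS is JSON, a list of rows, each a list of 7 numbers: the turn, a rotation vector about the tool's x, y, z each as a share of 8 degrees, from -1 to 1, then the shift along the tool's x, y, z each as a share of 0.05 m, from -1 to 1, then the closure, from 0 (fully open) to 1 (shut). A call has 1 to 12 rows; each row shifts and turns the commanded pose from where the row before left it, along the tool's axes as they then stand; what a row does not reach is not made up. A row lasts 1/10 s, in which the tool goes at most 50 mm and 8.59 degrees, less where a joint would pass 70% of its speed; a pose out of reach is approached as far as the arm can. A call with a number of a shift or a turn outside -1 to 1 is refused whole. A call with a gripper value outside its range is refused whole. The fingers move at their own pace and stop on an object; FORCE is the grip in N (left out, the last holds). Time passes only in rows, so rows that do not move let the fingers close. It gives the time, the measured TCP pose, the force and the opening at its end, in the units of the state.
- env.get_state(): the state, without advancing time (a new reading comes with each control period).
- env.read_camera(name): name is "side" or "top"; returns the picture (384x512x3 uint8, red, green, blue); there is no depth.
- env.calibration(name): a dict with "fx", "fy", "cx", "cy" (pixels), "rvec" (rotation vector, rad) and "tvec" (3), from world to camera coordinates, as OpenCV has them. Camera axes: x right, y down, z forward; pixel columns grow to the right and rows downward; lengths in m; the calibration is good to about 2 mm. A picture is of the moment at which its call begins. calibration takes no time and is no camera call.
- env.hand_in(): hands the job in, once; it reports no verdict.
The state is a dict: "clock": time; "joint_pos": joint angles; "qvel": joint speeds; "tau": joint torques, N m; "tcp_pos": TCP position; "orientation": TCP orientation; "wrist_force": force on the tool from outside, world axes, zero at the start; "ft_torque": the same for the moment, N m; "finger_gap": finger opening in m.
Only numpy, scipy, OpenCV 4.12 (cv2) and the standard library are available. Lean on these libraries where they do the work, as an engineer would, in place of code of your own. Each camera call takes 0.05 s, during which the arm holds its last target.

## Working session

There is one attempt and no reset: what is moved stays moved. The work goes in short steps, Python scripts to look and compute and a shell command to move; the robot and the scene stay as the last step left them, time stands still between calls to the robot, and variables do not carry over. Pictures are saved under pics/ and viewed, and the job is handed in when it is done.

```bash
ls; mkdir -p pics; python3 - <<'E'
from workcell import env
import cv2,numpy as np
s=env.get_state()
for k,v in s.items(): print(k,np.round(v,4))
for n in("side","top"):
    im=env.read_camera(n); cv2.imwrite(f"pics/{n}0.png",im[:,:,::-1]); 
    c=env.calibration(n); print(n,c)
    R=cv2.Rodrigues(np.array(c["rvec"]))[0]; print(-R.T@np.array(c["tvec"])); print(R)
E
```

```text
pics
clock 0.0
joint_pos [-1.3106  0.314   0.045   1.3036 -0.      1.4313]
qvel [-0.0003  0.0009 -0.0018 -0.0007 -0.0006  0.0005]
tau [ 4.00000e-04 -4.80616e+01  2.98539e+01  1.92000e-02 -0.00000e+00
  0.00000e+00]
tcp_pos [ 0.2237 -0.5291  0.2304]
orientation [-6.000e-04  8.334e-01 -5.526e-01 -7.000e-04]
wrist_force [0.3918 0.2845 0.1997]
ft_torque [-0.0598  0.0068 -0.0247]
finger_gap 0.0853
side {'fx': 355.0468591670613, 'fy': 355.0468591670613, 'cx': 259.06663710115674, 'cy': 190.8861588375762, 'rvec': array([ 2.39098948, -0.17224462,  0.09031942]), 'tvec': array([-0.55451557,  0.19334348,  1.08581258])}
[ 0.44380407 -0.66914533  0.937625  ]
[[ 0.98858492 -0.14974612  0.0166118 ]
 [-0.09882119 -0.72768787 -0.67875234]
 [ 0.11372873  0.66936273 -0.73417934]]
top {'fx': 442.7835937711846, 'fy': 442.7835937711846, 'cx': 255.7252543120503, 'cy': 198.24115603965254, 'rvec': array([ 2.20824453, -2.1606224 ,  0.02548939]), 'tvec': array([0.02163379, 0.53274576, 1.29177104])}
[ 4.69286532e-01 -2.36674708e-04  1.31633149e+00]
[[ 0.02239094 -0.99944666 -0.02459722]
 [-0.99858822 -0.02117276 -0.04871628]
 [ 0.04816853  0.0256533  -0.99850974]]
```

View pics/top0.png

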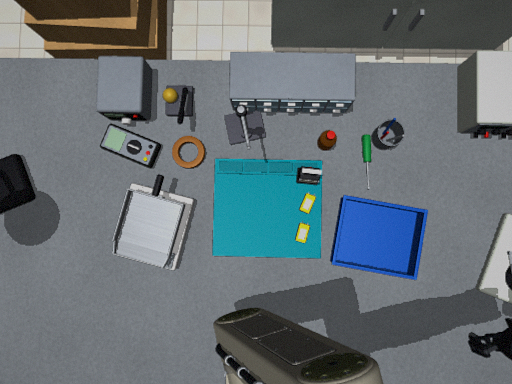

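View pics/side0.png

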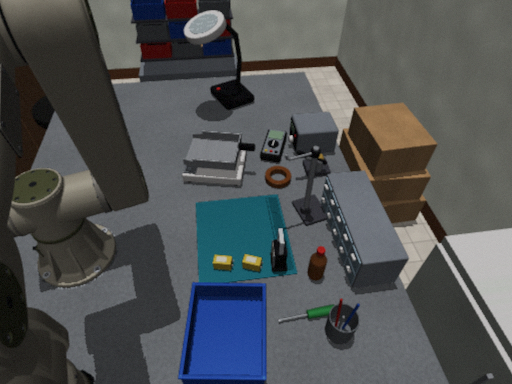

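The top view shows two yellow capacitors at about (308,203) and (302,233), the lamp at (309,175), the scale and scoop on the left, the bin on the right, and the hook at (243,110)-(266,160). The side view agrees.

```bash
cat > h.py <<'E'
from workcell import env
import cv2,numpy as np
C={}
for n in("side","top"):
    c=env.calibration(n); R=cv2.Rodrigues(np.array(c["rvec"]))[0]; t=np.array(c["tvec"])
    C[n]=(np.array([[c["fx"],0,c["cx"]],[0,c["fy"],c["cy"]],[0,0,1]]),R,t)
def ray(n,p):
    K,R,t=C[n]; d=R.T@np.linalg.solve(K,[p[0],p[1],1]); return -R.T@t,d/np.linalg.norm(d)
def plane(n,p,z):
    o,d=ray(n,p); return o+d*(z-o[2])/d[2]
def proj(n,X):
    K,R,t=C[n]; q=K@(R@np.asarray(X,float)+t); return q[:2]/q[2]
def tri(pt,ps):
    P=[C[n][0]@np.c_[C[n][1],C[n][2]] for n in("top","side")]
    X=cv2.triangulatePoints(P[0],P[1],np.array(pt,float).reshape(2,1),np.array(ps,float).reshape(2,1))[:,0]
    X=X[:3]/X[3]; return X, np.hypot(*(proj("top",X)-pt)),np.hypot(*(proj("side",X)-ps))
def snap(tag,crops=None):
    o={}
    for n in("side","top"):
        im=env.read_camera(n); o[n]=im; cv2.imwrite(f"pics/{n}_{tag}.png",im[:,:,::-1])
    return o
def crop(im,x0,y0,x1,y1,s,f):
    cv2.imwrite(f,cv2.resize(im[y0:y1,x0:x1,::-1],None,fx=s,fy=s,interpolation=cv2.INTER_CUBIC))
def st():
    s=env.get_state(); 
    from scipy.spatial.transform import Rotation as Ro
    q=s["orientation"]; R=Ro.from_quat([q[1],q[2],q[3],q[0]]).as_matrix()
    return s,R
def go(p,zdir=None,xdir=None):
    """print tool-frame shift (in shares of 50mm) and turn (shares of 8deg) to reach TCP p with tool x along xdir (pointing down unless zdir)"""
    from scipy.spatial.transform import Rotation as Ro
    s,R=st()
    if xdir is not None:
        z=np.array([0,0,-1.] if zdir is None else zdir);z=z/np.linalg.norm(z)
        best=None
        for sg in(1,-1):
            x=sg*np.array(xdir,float);x-=z*(x@z);x/=np.linalg.norm(x)
            G=np.c_[x,np.cross(z,x),z]; rv=Ro.from_matrix(R.T@G).as_rotvec()
            if best is None or np.linalg.norm(rv)<np.linalg.norm(best[0]): best=(rv,G)
            print("sg",sg,"turn tool, shares of 8deg",np.round(rv/np.radians(8),2))
        G=best[1]
    else: G=R
    d=np.array(p)-s["tcp_pos"]
    print("tcp",np.round(s["tcp_pos"],4),"world d",np.round(d,4),"shift in current tool axes /0.05:",np.round(R.T@d/0.05,2),"in final axes:",np.round(G.T@d/0.05,2))
E
python3 - <<'E'
from h import *
t=cv2.imread("pics/top0.png")[:,:,::-1]; s=cv2.imread("pics/side0.png")[:,:,::-1]
crop(t,200,90,340,265,4,"pics/c_top.png")
crop(t,100,160,240,280,5,"pics/c_scoop.png")
crop(s,180,120,340,290,4,"pics/c_side.png")
for n,im in(("top",t),("side",s)):
    h=cv2.cvtColor(im,cv2.COLOR_RGB2HSV)
    m=cv2.inRange(h,(18,90,90),(38,255,255)); 
    cs,_=cv2.findContours(m,cv2.RETR_EXTERNAL,cv2.CHAIN_APPROX_NONE)
    for c in cs:
        if cv2.contourArea(c)>30: r=cv2.minAreaRect(c);print(n,"yel",np.round(r[0],1),np.round(r[1],1),r[2],cv2.contourArea(c))
    m=cv2.inRange(h,(105,150,60),(125,255,255))
    cs,_=cv2.findContours(m,cv2.RETR_EXTERNAL,cv2.CHAIN_APPROX_NONE)
    c=max(cs,key=cv2.contourArea); r=cv2.minAreaRect(c); print(n,"blue",r); print(np.round(cv2.approxPolyDP(c,6,True)[:,0],1).tolist())
E
```

```text
top yel [302.2 232.4] [10.7 18.6] 15.255120277404785 170.5
top yel [307.2 202.9] [10.5 18.4] 23.96249008178711 168.5
top yel [169.5  94.5] [13. 13.] 90.0 136.5
top blue ((378.9659118652344, 236.90414428710938), (87.77680969238281, 70.84229278564453), 10.175511360168457)
[[344, 195], [332, 263], [416, 279], [427, 210]]
side yel [222.  259.5] [ 9. 18.] 90.0 143.0
side yel [251.6 259.7] [18.2  9.4] 12.994616508483887 145.0
side blue ((222.44703674316406, 331.1489562988281), (87.00260162353516, 97.78044128417969), 1.1457626819610596)
[[193, 282], [178, 378], [264, 380], [265, 284]]
```

View pics/c_top.png

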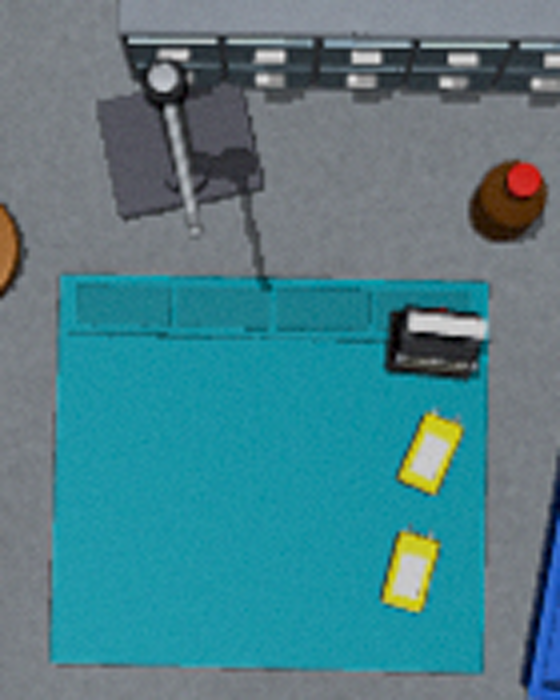

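View pics/c_scoop.png

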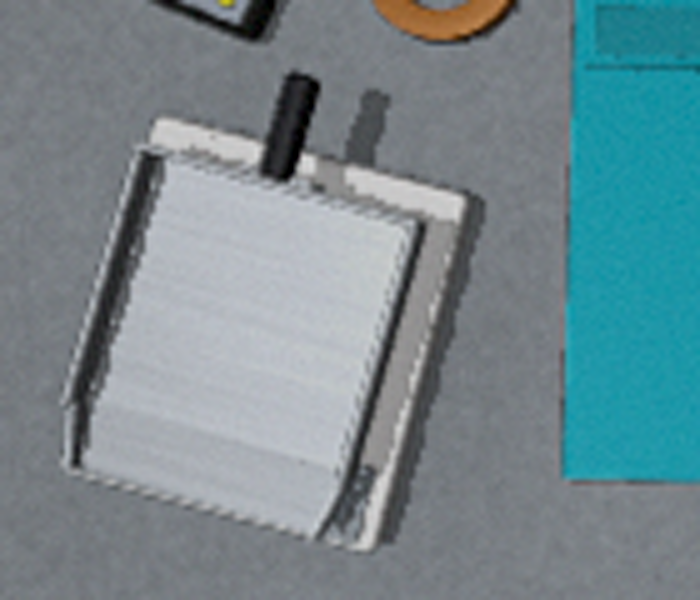

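View pics/c_side.png

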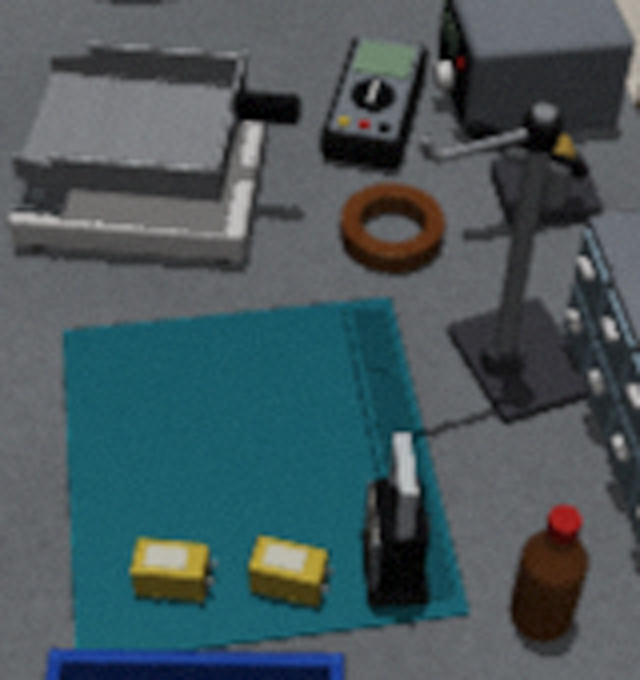

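```bash
python3 - <<'E'
from h import *
f=lambda p,o=(200,90),s=4:(np.array(p)/s+np.array(o)-0.5*(1-1/s))
t=cv2.imread("pics/top0.png")[:,:,::-1]
for name,p in(("A",(307.2,202.9)),("B",(302.2,232.4))): print(name,plane("top",p,0.038)[:2])
for nm,a,b in(("A",(447,414),(418,493)),("B",(424,534),(398,610))):pass
h=cv2.cvtColor(t,cv2.COLOR_RGB2HSV)
m=cv2.inRange(h,(18,90,90),(38,255,255))
cs,_=cv2.findContours(m,cv2.RETR_EXTERNAL,cv2.CHAIN_APPROX_NONE)
for c in cs:
    if cv2.contourArea(c)>160:
        b=cv2.boxPoints(cv2.minAreaRect(c)); W=np.array([plane("top",q,0.038)[:2] for q in b])
        e=[np.linalg.norm(W[i]-W[(i+1)%4]) for i in range(4)]
        i=int(np.argmax(e[:2])); d=W[i+1]-W[i]; print("box",np.round(W.mean(0),4),np.round(e,4),"yaw",np.degrees(np.arctan2(d[1],d[0])))
g=lambda p:f(p,(100,160),5)
gr=[plane("top",g(p),0.127) for p in((307,75),(278,178))]; print("grip ends",np.round(gr,4), np.linalg.norm(gr[0]-gr[1]))
lip=[plane("top",g(p),0.077) for p in((72,468),(320,538))]; print("lip outer",np.round(lip,4),np.linalg.norm(lip[0]-lip[1]))
L=np.mean(lip,0); G=np.mean(gr,0); d=G-L; print("lip",L,"grip",G,"dist",np.linalg.norm(d[:2]),"yaw",np.degrees(np.arctan2(d[1],d[0])))
# bin rim
B=[plane("top",p,0.07)[:2] for p in((344,195),(332,263),(416,279),(427,210))]; B=np.array(B)
print("bin",np.round(B,4),B.mean(0),[np.linalg.norm(B[i]-B[(i+1)%4]) for i in range(4)], np.degrees(np.arctan2(*(B[0]-B[1])[::-1])))
# lamp: bail bar in top: crop corners
b=[f(p) for p in((410,312),(487,320),(487,338),(410,330))]
W=np.array([plane("top",q,0.139)[:2] for q in b]);print("bail",np.round(W,4),W.mean(0),[np.linalg.norm(W[i]-W[(i+1)%4]) for i in range(4)],np.degrees(np.arctan2(*(W[0]-W[1])[::-1])))
# hook: post top, tip
P=plane("top",f((164,79)),0.282); T=plane("top",f((195,233)),0.288); print("post",P,"tip",T,np.linalg.norm((P-T)[:2]),np.degrees(np.arctan2(*(P-T)[:2][::-1])))
E
```

```text
A [ 0.52066145 -0.11603725]
B [ 0.43555124 -0.1031322 ]
box [ 0.4355 -0.1033] [0.0534 0.0307 0.0533 0.0306] yaw -14.217490379347959
box [ 0.5206 -0.116 ] [0.0531 0.03   0.053  0.03  ] yaw -22.866429855243663
grip ends [[0.5854 0.2886 0.127 ]
 [0.5291 0.3026 0.127 ]] 0.05794727996411133
lip outer [[0.3661 0.4262 0.077 ]
 [0.3306 0.2849 0.077 ]] 0.14567711218870674
lip [0.34837712 0.35553948 0.077     ] grip [0.55725223 0.2955845  0.127     ] dist 0.21730948758091373 yaw -16.015460972162163
bin [[ 0.5438 -0.2157]
 [ 0.3532 -0.1849]
 [ 0.3149 -0.4172]
 [ 0.5067 -0.4466]] [ 0.42966804 -0.31610729] [np.float64(0.19300163684100957), np.float64(0.23542794851902496), np.float64(0.1940244329508148), np.float64(0.2338433865820557)] -9.203774003000254
bail [[ 0.6104 -0.0918]
 [ 0.606  -0.143 ]
 [ 0.594  -0.1432]
 [ 0.5983 -0.092 ]] [ 0.60218184 -0.11752354] [np.float64(0.05138589447995409), np.float64(0.012023359487871374), np.float64(0.051358860070200775), np.float64(0.012041460474085344)] 85.14331218335606
post [0.72875626 0.06675794 0.282     ] tip [0.63648796 0.04602519 0.288     ] 0.09456894154941825 12.664062498655682
```

```bash
python3 - <<'E'
from h import *
f=lambda p,o=(200,90),s=4:(np.array(p)/s+np.array(o)-0.5*(1-1/s))
fs=lambda p:f(p,(180,120),4)
g=lambda p:f(p,(100,160),5)
for nm,a,b in(("hook tip .288/.292",f((195,233)),fs((428,148))),("post top .282",f((164,79)),fs((545,110))),("bail bar top .143",f((448,325)),fs((402,436))),("grip far end .127",g((307,75)),fs((300,97))),("grip near .127",g((278,178)),fs((236,94)))):
    X,e1,e2=tri(a,b); print(nm,np.round(X,4),round(e1,2),round(e2,2))
for nm,p,z in(("bottle cap",f((523,180)),.13),("tape",(188,152),.024),("cup rim",(391,134),.1),("driver handle",(366,149),.02),("driver tip",(368,188),.01),("meter",(131,146),.046),("post foot",f((180,152)),.0),("tip low",f((195,233)),.28)):
    print(nm,np.round(plane("top",p,z),3))
E
```

```text
hook tip .288/.292 [0.6386 0.0462 0.2818] 0.47 0.62
post top .282 [0.7273 0.0662 0.2895] 0.18 0.24
bail bar top .143 [ 0.5983 -0.114   0.1709] 0.1 0.15
grip far end .127 [0.5853 0.2866 0.1351] 0.25 0.3
grip near .127 [0.5299 0.3011 0.1325] 0.38 0.45
bottle cap [ 0.702 -0.167  0.13 ]
tape [0.664 0.236 0.024]
cup rim [ 0.713 -0.337  0.1  ]
driver handle [ 0.683 -0.287  0.02 ]
driver tip [ 0.569 -0.296  0.01 ]
meter [0.675 0.399 0.046]
post foot [0.744 0.072 0.   ]
tip low [0.638 0.046 0.28 ]
```

```bash
python3 - <<'E'
from h import *
s,R=st(); print(np.round(R,3))
a=np.radians(-22.9+90); go([.5206,-.116,.13],xdir=[np.cos(a),np.sin(a),0])
E
```

```text
[[ 0.389 -0.921 -0.   ]
 [-0.921 -0.389  0.002]
 [-0.002 -0.    -1.   ]]
sg 1 turn tool, shares of 8deg [-1.000e-02  0.000e+00 -1.677e+01]
sg -1 turn tool, shares of 8deg [0.   0.01 5.73]
tcp [ 0.2237 -0.5292  0.2305] world d [ 0.2969  0.4132 -0.1005] shift in current tool axes /0.05: [-5.3  -8.69  2.02] in final axes: [-9.92 -2.25  2.01]
```

```bash
python3 -m inch '[[0,0,0,-0.2,-0.4,0.1,0],[0,0,0,-0.45,-0.72,0.17,0],[0,0,0,-0.45,-0.72,0.17,0],[0,0,0,-0.45,-0.72,0.17,0],[0,0,0,-0.45,-0.72,0.17,0],[0,0,0,-0.45,-0.72,0.17,0],[0,0,0,-0.45,-0.72,0.17,0],[0,0,0,-0.45,-0.72,0.17,0],[0,0,0,-0.45,-0.72,0.17,0],[0,0,0,-0.45,-0.72,0.17,0],[0,0,0,-0.45,-0.72,0.17,0],[0,0,0,-0.45,-0.72,0.17,0]]' 60; python3 -m inch '[[0,0,0.95,0,0,0,0],[0,0,0.95,0,0,0,0],[0,0,0.95,0,0,0,0],[0,0,0.95,0,0,0,0],[0,0,0.95,0,0,0,0],[0,0,0.95,0,0,0,0],[0,0,0,0,0,0,0]]'; python3 - <<'E'
from h import *
a=np.radians(-22.9+90); go([.5206,-.116,.13],xdir=[np.cos(a),np.sin(a),0])
snap("1")
E
```

```text
clock: 1.3
tcp_pos: [0.5073, -0.1289, 0.1322]
orientation: [0.0, 0.833, -0.553, -0.0]
wrist_force: [0.6, -0.5, -1.9]
finger_gap: 0.0856
clock: 2.0
tcp_pos: [0.5064, -0.1304, 0.1324]
orientation: [-0.0, -0.555, 0.832, 0.0]
wrist_force: [-0.8, 0.1, 0.3]
finger_gap: 0.0854
sg 1 turn tool, shares of 8deg [ 0.000e+00  1.000e-02 -2.247e+01]
sg -1 turn tool, shares of 8deg [ 0.01 -0.    0.03]
tcp [ 0.5064 -0.1304  0.1324] world d [ 0.0142  0.0144 -0.0024] shift in current tool axes /0.05: [-0.38 -0.15  0.05] in final axes: [-0.38 -0.15  0.05]
```

```bash
python3 -m inch '[[0,0,0,-0.19,-0.07,0,0.2],[0,0,0,-0.19,-0.08,0.2,0.2],[0,0,0,0,0,0.4,0.2],[0,0,0,0,0,0.4,0.2],[0,0,0,0,0,0.4,0.2],[0,0,0,0,0,0.3,0.2],[0,0,0,0,0,0.2,0.2],[0,0,0,0,0,0,0.2]]'; python3 - <<'E'
from h import *
o=snap("2"); crop(o["side"],180,150,340,290,4,"pics/c2.png"); go([.5206,-.116,.008])
E
```

```text
clock: 2.9
tcp_pos: [0.5174, -0.1214, 0.036]
orientation: [0.002, -0.559, 0.829, 0.003]
wrist_force: [-0.2, 0.8, -0.4]
finger_gap: 0.0684
tcp [ 0.5187 -0.1221  0.0378] world d [ 0.0019  0.0061 -0.0298] shift in current tool axes /0.05: [-0.12  0.01  0.6 ] in final axes: [-0.12  0.01  0.6 ]
```

View pics/c2.png

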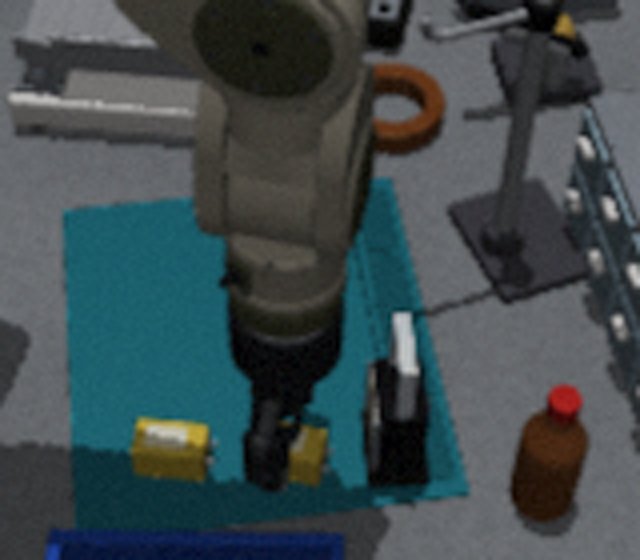

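The side view shows the fingers straddling cap A at crop (285,455), with cap B and the lamp clear. I'll descend and close.

```bash
python3 -m inch '[[0,0,0,-0.12,0,0.2,0.2],[0,0,0,0,0,0.2,0.2],[0,0,0,0,0,0.18,0.2],[0,0,0,0,0,0,0.2],[0,0,0,0,0,0,0.9],[0,0,0,0,0,0,0.9],[0,0,0,0,0,0,0.9],[0,0,0,0,0,0,0.9],[0,0,0,0,0,0,0.9],[0,0,0,0,0,0,0.9]]' 40; python3 -m inch '[[0,0,0,0,0,-0.2,0.9],[0,0,0,0,0,-0.5,0.9],[0,0,0,0,0,-0.6,0.9],[0,0,0,0,0,-0.6,0.9],[0,0,0,0,0,-0.6,0.9],[0,0,0,0,0,-0.6,0.9],[0,0,0,0,0,-0.3,0.9],[0,0,0,0,0,-0.1,0.9]]';  python3 - <<'E'
from h import *
o=snap("3"); crop(o["side"],180,120,340,290,4,"pics/c3.png")
yaw=np.radians(-15)
ex=np.array([np.cos(yaw),np.sin(yaw)]);ey=np.array([-ex[1],ex[0]])
lip=np.array([.3484,.3555]);grip=np.array([.5573,.2956])
F=(lip+106*.001*ex+grip-.108*ex)/2; print("floor",F,lip+106*.001*ex,grip-.108*ex)
T=F+0.0*ex-.033*ey; print(T); go([T[0],T[1],.17],xdir=[*ey,0])
E
```

```text
clock: 4.0
tcp_pos: [0.5201, -0.1195, 0.0093]
orientation: [0.004, -0.561, 0.828, 0.002]
wrist_force: [0.2, -0.2, 3.7]
finger_gap: 0.0293
clock: 4.8
tcp_pos: [0.5199, -0.1209, 0.1863]
orientation: [0.004, -0.561, 0.828, 0.001]
wrist_force: [0.2, 0.2, -0.8]
finger_gap: 0.0292
floor [0.45188407 0.32580882] [0.45078814 0.32806518] [0.45298001 0.32355246]
[0.44334305 0.29393327]
sg 1 turn tool, shares of 8deg [9.000e-02 2.000e-02 2.165e+01]
sg -1 turn tool, shares of 8deg [-0.01  0.06 -0.85]
tcp [ 0.5192 -0.1206  0.1844] world d [-0.0759  0.4146 -0.0144] shift in current tool axes /0.05: [-7.13  4.49  0.34] in final axes: [-7.62  3.61  0.29]
```

View pics/c3.png

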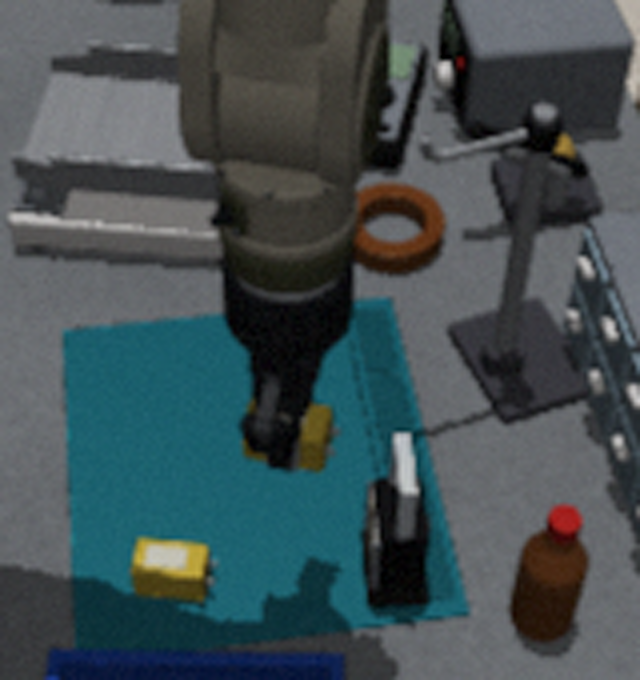

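```bash
python3 -m inch '[[0,0,0,-0.3,0.19,0,0.9],[0,0,0,-0.65,0.41,0,0.9],[0,0,0,-0.65,0.41,0,0.9],[0,0,0,-0.65,0.41,0,0.9],[0,0,0,-0.65,0.41,0,0.9],[0,0,0,-0.65,0.41,0,0.9],[0,0,0,-0.65,0.41,0,0.9],[0,0,0,-0.65,0.41,0,0.9],[0,0,0,-0.65,0.41,0,0.9],[0,0,0,-0.65,0.41,0,0.9],[0,0,0,-0.65,0.41,0,0.9],[0,0,-0.85,-0.3,0.2,0,0.9]]';python3 -m inch '[[0,0,0,0,0,0,0.9],[0,0,0,0,0,0,0.9]]';  python3 - <<'E'
from h import *
o=snap("4"); crop(o["top"],90,150,240,280,5,"pics/c4.png")
a=np.radians(75); go([.4433,.2939,.08],xdir=[np.cos(a),np.sin(a),0])
E
```

```text
clock: 6.1
tcp_pos: [0.3457, 0.0922, 0.2106]
orientation: [0.063, -0.694, 0.715, 0.051]
wrist_force: [0.1, 0.4, -0.5]
finger_gap: 0.0295
clock: 6.3
tcp_pos: [0.348, 0.0916, 0.2111]
orientation: [0.063, -0.693, 0.716, 0.05]
wrist_force: [-0.6, -0.2, -0.3]
finger_gap: 0.0294
sg 1 turn tool, shares of 8deg [-1.69e+00  2.00e-02 -2.08e+01]
sg -1 turn tool, shares of 8deg [0.01 1.16 1.63]
tcp [0.3487 0.0911 0.2113] world d [ 0.0946  0.2028 -0.1313] shift in current tool axes /0.05: [-3.64 -1.71  3.28] in final axes: [-4.41 -0.78  2.63]
```

View pics/c4.png

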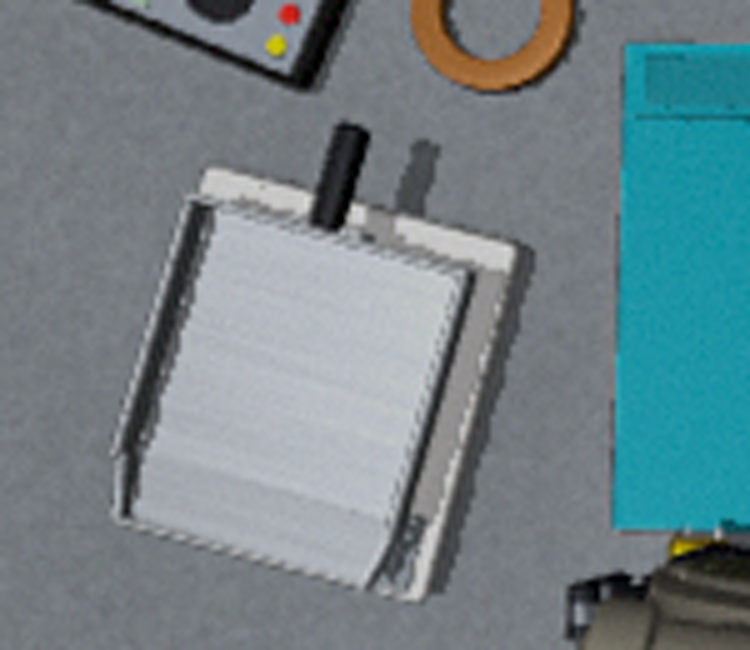

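View pics/side_4.png

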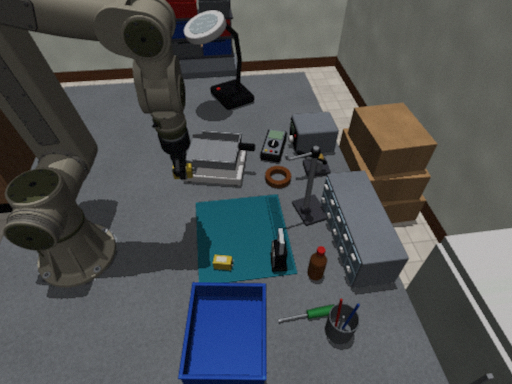

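Cap A is held in the gripper at (185,170) in the side view. The straight path swung in close to the base and tilted the tool slightly, so I'll right it and continue in smaller steps.

```bash
python3 -m inch '[[0,0.4,0.55,0,0,0,0.9],[0,0.4,0.55,0,0,0,0.9],[0,0.36,0.53,0,0,0,0.9],[0,0,0,-0.3,-0.05,0,0.9],[0,0,0,-0.5,-0.1,0,0.9],[0,0,0,-0.6,-0.1,0,0.9],[0,0,0,-0.6,-0.1,0.1,0.9],[0,0,0,-0.6,-0.1,0.1,0.9],[0,0,0,-0.6,-0.1,0.1,0.9],[0,0,0,-0.6,-0.1,0.2,0.9],[0,0,0,-0.6,-0.1,0.2,0.9],[0,0,0,0,0,0,0.9]]';  python3 - <<'E'
from h import *
a=np.radians(75); go([.4433,.2939,.08],xdir=[np.cos(a),np.sin(a),0])
E
```

```text
clock: 7.6
tcp_pos: [0.3892, 0.106, 0.1978]
orientation: [0.057, -0.684, 0.725, 0.058]
wrist_force: [0.2, 0.3, -1.6]
finger_gap: 0.0292
sg 1 turn tool, shares of 8deg [ -1.69   0.24 -20.97]
sg -1 turn tool, shares of 8deg [0.16 1.15 1.46]
tcp [0.3892 0.106  0.1978] world d [ 0.0541  0.1879 -0.1178] shift in current tool axes /0.05: [-3.38 -0.88  2.93] in final axes: [-3.91 -0.07  2.36]
```

```bash
python3 - <<'E'
from h import *
s,R=st(); print(np.round(s["joint_pos"],3)); print(np.round(R,3))
E
python3 -m inch '[[0,0,0.5,0,0,0,0.9],[0,0,0,0,0,0,0.9]]'
python3 - <<'E'
from h import *
s,R=st(); print(np.round(s["joint_pos"],3)); print(np.round(R,3))
E
```

```text
[-0.058 -0.021 -0.443  1.155  0.162  3.141]
[[-0.057 -0.998  0.003]
 [-0.985  0.057  0.161]
 [-0.161  0.006 -0.987]]
clock: 7.8
tcp_pos: [0.3869, 0.0883, 0.1987]
orientation: [0.059, -0.663, 0.743, 0.064]
wrist_force: [0.2, 0.1, -0.8]
finger_gap: 0.0293
[-0.114 -0.028 -0.449  1.167  0.173  3.141]
[[-0.114 -0.994  0.002]
 [-0.979  0.112  0.172]
 [-0.172  0.017 -0.985]]
```

Joint 6 hit its end stop, so I need the other half-turn (tool +x towards +y). I'll unwind it here.

```bash
python3 -m inch '[[0,0,-0.9,0,0,0,0.9],[0,0,-0.9,0,0,0,0.9],[0,0,-0.9,0,0,0,0.9],[0,0,-0.9,0,0,0,0.9],[0,0,-0.9,0,0,0,0.9],[0,0,-0.9,0,0,0,0.9],[0,0,-0.9,0,0,0,0.9],[0,0,-0.9,0,0,0,0.9],[0,0,-0.9,0,0,0,0.9],[0,0,-0.9,0,0,0,0.9],[0,0,-0.9,0,0,0,0.9],[0,0,-0.9,0,0,0,0.9]]'
python3 -m inch '[[0,0,-0.9,0,0,0,0.9],[0,0,-0.9,0,0,0,0.9],[0,0,-0.9,0,0,0,0.9],[0,0,-0.9,0,0,0,0.9],[0,0,-0.9,0,0,0,0.9],[0,0,-0.9,0,0,0,0.9],[0,0,-0.9,0,0,0,0.9],[0,0,-0.9,0,0,0,0.9],[0,0,-0.9,0,0,0,0.9],[0,0,-0.9,0,0,0,0.9],[0,0,-0.9,0,0,0,0.9],[0,0,0,0,0,0,0.9]]'
python3 - <<'E'
from h import *
s,R=st(); print(np.round(s["joint_pos"],3)); print(np.round(R,3))
a=np.radians(75); go([.4433,.2939,.08],xdir=[np.cos(a),np.sin(a),0])
E
```

```text
clock: 9.0
tcp_pos: [0.3872, 0.0891, 0.1991]
orientation: [-0.087, 0.993, -0.084, -0.006]
wrist_force: [-0.4, 0.5, -0.6]
finger_gap: 0.0294
clock: 10.2
tcp_pos: [0.3872, 0.0891, 0.1991]
orientation: [-0.07, 0.82, 0.566, 0.051]
wrist_force: [-0.2, -0.5, -1.2]
finger_gap: 0.0294
[-0.111 -0.028 -0.449  1.167  0.173  0.25 ]
[[ 0.355  0.935  0.004]
 [ 0.921 -0.35   0.173]
 [ 0.163 -0.058 -0.985]]
sg 1 turn tool, shares of 8deg [-0.36 -1.19 -0.72]
sg -1 turn tool, shares of 8deg [-1.81  0.54 21.7 ]
tcp [0.3872 0.0891 0.1991] world d [ 0.0561  0.2048 -0.1191] shift in current tool axes /0.05: [ 3.78 -0.25  3.06] in final axes: [4.25 0.02 2.38]
```

```bash
python3 -m inch '[[-0.18,-0.6,-0.36,0,0,0,0.9],[-0.18,-0.59,-0.36,0,0,0,0.9],[0,0,0,0.3,0,0,0.9],[0,0,0,0.45,0,0,0.9],[0,0,0,0.5,0,0,0.9],[0,0,0,0.5,0,0.1,0.9],[0,0,0,0.5,0,0.1,0.9],[0,0,0,0.5,0,0.1,0.9],[0,0,0,0.5,0,0.1,0.9],[0,0,0,0.5,0,0.1,0.9],[0,0,0,0.5,0,0.1,0.9],[0,0,0,0,0,0,0.9]]';  python3 - <<'E'
from h import *
a=np.radians(75); go([.4433,.2939,.08],xdir=[np.cos(a),np.sin(a),0])
E
```

```text
clock: 11.4
tcp_pos: [0.4428, 0.2966, 0.1681]
orientation: [-0.0, 0.794, 0.608, 0.0]
wrist_force: [0.1, -0.3, -1.1]
finger_gap: 0.0294
sg 1 turn tool, shares of 8deg [-0.   -0.01 -0.01]
sg -1 turn tool, shares of 8deg [-1.000e-02  1.000e-02  2.249e+01]
tcp [0.4428 0.2966 0.1681] world d [ 0.0005 -0.0027 -0.0881] shift in current tool axes /0.05: [-0.05  0.02  1.76] in final axes: [-0.05  0.02  1.76]
```

```bash
python3 -m inch '[[0,0,0,-0.04,0,0.2,0.9],[0,0,0,0,0,0.3,0.9],[0,0,0,0,0,0.3,0.9],[0,0,0,0,0,0.3,0.9],[0,0,0,0,0,0.25,0.9],[0,0,0,0,0,0.15,0.9],[0,0,0,0,0,0.1,0.9],[0,0,0,0,0,0.06,0.9],[0,0,0,0,0,0.04,0.9],[0,0,0,0,0,0,0.9]]';  python3 - <<'E'
from h import *
a=np.radians(75); go([.4433,.2939,.08],xdir=[np.cos(a),np.sin(a),0])
o=snap("5"); crop(o["side"],150,100,270,200,6,"pics/c5.png")
E
```

```text
clock: 12.4
tcp_pos: [0.4421, 0.2924, 0.0842]
orientation: [-0.0, 0.794, 0.608, 0.0]
wrist_force: [0.6, 0.3, -0.4]
finger_gap: 0.0291
sg 1 turn tool, shares of 8deg [ 0.   -0.   -0.01]
sg -1 turn tool, shares of 8deg [-0.   -0.   22.49]
tcp [0.4421 0.2924 0.0842] world d [ 0.0012  0.0015 -0.0042] shift in current tool axes /0.05: [0.04 0.02 0.08] in final axes: [0.04 0.02 0.08]
```

View pics/c5.png

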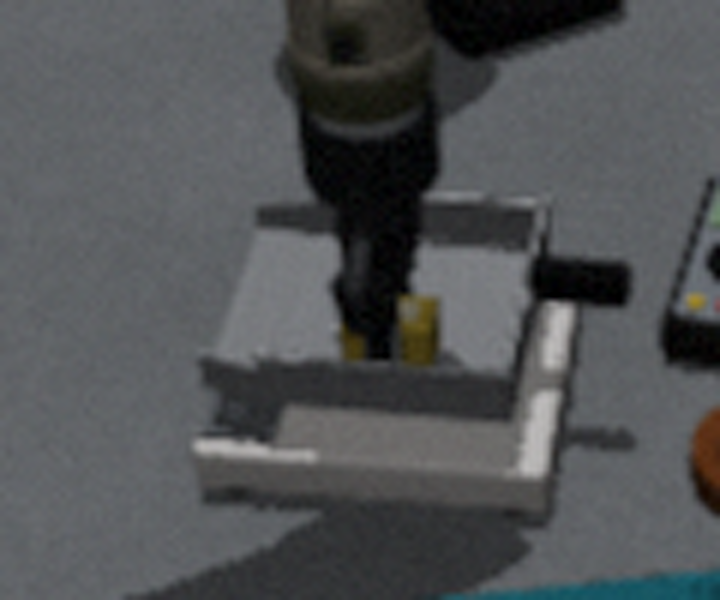

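```bash
python3 -m inch '[[0,0,0,0,0,0.04,0.9],[0,0,0,0,0,0.03,0.9],[0,0,0,0,0,0.02,0.9],[0,0,0,0,0,0,0.9]]';python3 -m inch '[[0,0,0,0,0,0,0.6],[0,0,0,0,0,0,0.55],[0,0,0,0,0,0,0.5],[0,0,0,0,0,0,0.5],[0,0,0,0,0,-0.1,0.5],[0,0,0,0,0,-0.3,0.5],[0,0,0,0,0,-0.6,0.5],[0,0,0,0,0,-0.6,0.4],[0,0,0,0,0,-0.4,0.2]]';  python3 - <<'E'
from h import *
o=snap("6"); crop(o["side"],150,100,310,270,4,"pics/c6.png")
s,R=st();print(s["tcp_pos"],s["finger_gap"])
im=o["top"];h=cv2.cvtColor(im,cv2.COLOR_RGB2HSV)
m=cv2.inRange(h,(18,90,70),(38,255,255)); 
cs,_=cv2.findContours(m,cv2.RETR_EXTERNAL,cv2.CHAIN_APPROX_NONE)
for c in cs:
    if cv2.contourArea(c)>30: r=cv2.minAreaRect(c);print(np.round(r[0],1),np.round(r[1],1),r[2],cv2.contourArea(c), plane("top",r[0],.038))
E
```

```text
clock: 12.9
tcp_pos: [0.4418, 0.2923, 0.0794]
orientation: [-0.0, 0.794, 0.608, -0.0]
wrist_force: [-0.1, -0.2, -0.8]
finger_gap: 0.029
clock: 13.8
tcp_pos: [0.4426, 0.2926, 0.1821]
orientation: [0.0, 0.794, 0.608, 0.001]
wrist_force: [1.2, 0.5, 0.3]
finger_gap: 0.064
[0.44394717 0.29321656 0.18318609] 0.06818575135593655
[302.2 232.4] [10.7 18.6] 15.255118370056152 172.5 [ 0.43546608 -0.10326599  0.038     ]
[162.2 221.2] [11.5  8.2] 15.945395469665527 47.5 [0.458562   0.30219529 0.038     ]
[169.5  95. ] [14. 13.] 90.0 148.5 [0.82927788 0.29283455 0.038     ]
```

View pics/c6.png

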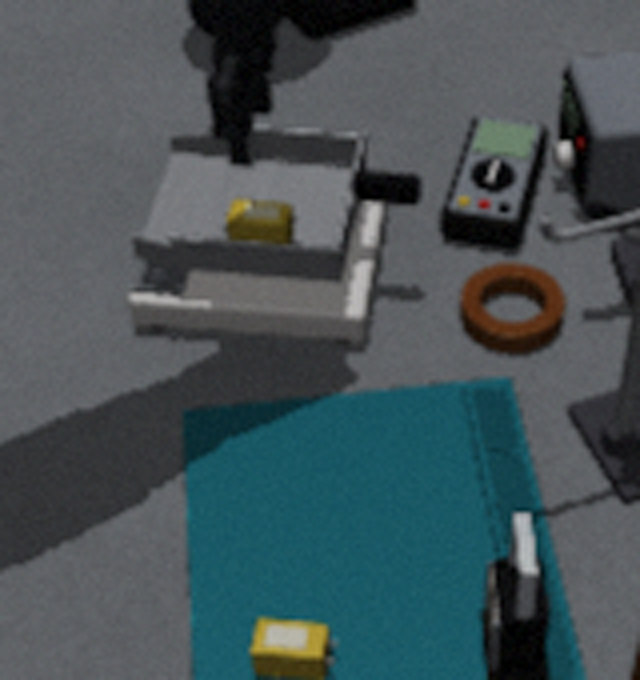

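View pics/top_6.png

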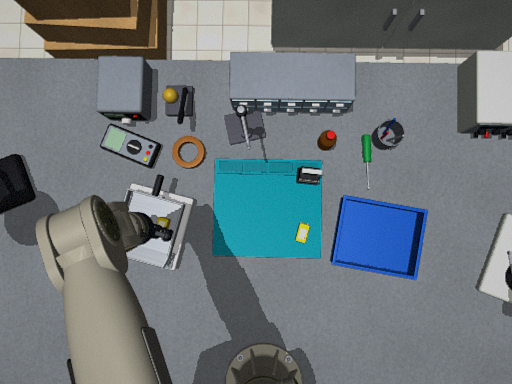

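Cap A lies in the scoop, at crop (262,222) in the side view. Cap B is unmoved at top pixel (302,232). Next I'll fetch B.

```bash
python3 - <<'E'
from h import *
a=np.radians(75.8); go([.4355,-.1033,.11],xdir=[np.cos(a),np.sin(a),0])
E
```

```text
sg 1 turn tool, shares of 8deg [ 0.04 -0.03 -0.11]
sg -1 turn tool, shares of 8deg [-0.05 -0.06 22.39]
tcp [0.4439 0.2932 0.1832] world d [-0.0084 -0.3965 -0.0732] shift in current tool axes /0.05: [-7.71  1.89  1.44] in final axes: [-7.73  1.78  1.46]
```

```bash
python3 -m inch '[[0,0,-0.11,-0.3,0.07,0,0.2],[0,0,0,-0.6,0.15,0,0.2],[0,0,0,-0.75,0.18,0.1,0.2],[0,0,0,-0.75,0.18,0.1,0.2],[0,0,0,-0.75,0.18,0.1,0.2],[0,0,0,-0.75,0.18,0.1,0.2],[0,0,0,-0.75,0.18,0.2,0.2],[0,0,0,-0.75,0.18,0.2,0.2],[0,0,0,-0.75,0.18,0.2,0.2],[0,0,0,-0.75,0.18,0.2,0.2],[0,0,0,-0.75,0.18,0.2,0.2],[0,0,0,0,0,0,0.2]]'; python3 - <<'E'
from h import *
a=np.radians(75.8); go([.4355,-.1033,.008],xdir=[np.cos(a),np.sin(a),0])
E
```

```text
clock: 15.1
tcp_pos: [0.4364, -0.1045, 0.1076]
orientation: [-0.001, 0.791, 0.612, -0.001]
wrist_force: [0.1, 0.9, 0.4]
finger_gap: 0.0685
sg 1 turn tool, shares of 8deg [-0.01  0.   -0.04]
sg -1 turn tool, shares of 8deg [1.000e-02 2.000e-02 2.246e+01]
tcp [ 0.4364 -0.1045  0.1076] world d [-0.0009  0.0012 -0.0996] shift in current tool axes /0.05: [ 0.02 -0.02  1.99] in final axes: [ 0.02 -0.02  1.99]
```

```bash
python3 -m inch '[[0,0,0,0.02,0,0.2,0.2],[0,0,0,0,0,0.4,0.2],[0,0,0,0,0,0.4,0.2],[0,0,0,0,0,0.4,0.2],[0,0,0,0,0,0.3,0.2],[0,0,0,0,0,0.2,0.2],[0,0,0,0,0,0.07,0.2],[0,0,0,0,0,0,0.2]]'; python3 - <<'E'
from h import *
go([.4355,-.1033,.008])
E
python3 -m inch '[[0,0,0,0,0,0,0.9],[0,0,0,0,0,0,0.9],[0,0,0,0,0,0,0.9],[0,0,0,0,0,0,0.9],[0,0,0,0,0,0,0.9],[0,0,0,0,0,0,0.9],[0,0,0,0,0,-0.2,0.9],[0,0,0,0,0,-0.5,0.9],[0,0,0,0,0,-0.6,0.9],[0,0,0,0,0,-0.6,0.9],[0,0,0,0,0,-0.6,0.9],[0,0,0,0,0,-0.6,0.9]]';  python3 - <<'E'
from h import *
o=snap("7")
a=np.radians(75); F=np.array([.4519,.3258]); T=F+.034*np.array([np.cos(a),np.sin(a)]); print(T)
go([T[0],T[1],.17],xdir=[np.cos(a),np.sin(a),0])
im=o["top"];h=cv2.cvtColor(im,cv2.COLOR_RGB2HSV)
m=cv2.inRange(h,(18,90,70),(38,255,255)); 
cs,_=cv2.findContours(m,cv2.RETR_EXTERNAL,cv2.CHAIN_APPROX_NONE)
for c in cs:
    if cv2.contourArea(c)>30: r=cv2.minAreaRect(c);print(np.round(r[0],1),np.round(r[1],1),r[2],cv2.contourArea(c), plane("top",r[0],.107))
crop(im,90,150,330,280,3,"pics/c7.png")
E
```

```text
clock: 15.9
tcp_pos: [0.4372, -0.0992, 0.0106]
orientation: [-0.001, 0.789, 0.615, -0.0]
wrist_force: [-0.0, 0.2, 0.2]
finger_gap: 0.0683
tcp [ 0.4372 -0.0992  0.0106] world d [-0.0017 -0.0041 -0.0026] shift in current tool axes /0.05: [-0.09 -0.01  0.05] in final axes: [-0.09 -0.01  0.05]
clock: 17.1
tcp_pos: [0.4369, -0.0999, 0.1676]
orientation: [-0.0, 0.789, 0.614, 0.0]
wrist_force: [0.5, -0.3, -1.4]
finger_gap: 0.0294
[0.46069985 0.35864148]
sg 1 turn tool, shares of 8deg [0.05 0.01 0.1 ]
sg -1 turn tool, shares of 8deg [-1.00e-02  8.00e-02 -2.24e+01]
tcp [ 0.4397 -0.1011  0.1703] world d [ 2.100e-02  4.597e-01 -3.000e-04] shift in current tool axes /0.05: [ 9.02 -1.85 -0.02] in final axes: [ 8.99 -1.97  0.01]
[160.8 226.8] [12.6 19.6] 14.03624439239502 197.0 [0.44368605 0.28931441 0.107     ]
[169.5  95. ] [14. 13.] 90.0 145.0 [0.80984676 0.27701556 0.107     ]
```

View pics/c7.png

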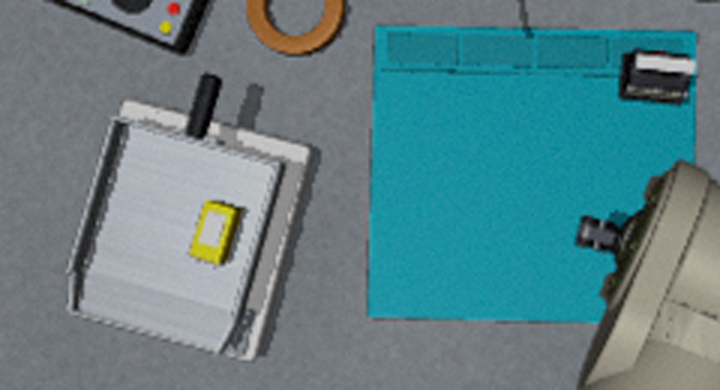

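Cap A sits straight in the scoop at crop (213,232) and B is held. Carrying B over now.

```bash
python3 -m inch '[[0,0,0.1,0.3,-0.06,-0.1,0.9],[0,0,0,0.6,-0.12,0,0.9],[0,0,0,0.8,-0.17,0,0.9],[0,0,0,0.8,-0.17,0,0.9],[0,0,0,0.8,-0.17,0,0.9],[0,0,0,0.8,-0.17,0,0.9],[0,0,0,0.8,-0.17,0,0.9],[0,0,0,0.8,-0.17,0,0.9],[0,0,0,0.8,-0.17,0,0.9],[0,0,0,0.8,-0.17,0,0.9],[0,0,0,0.8,-0.17,0,0.9],[0,0,0,0.8,-0.17,0,0.9]]'; python3 -m inch '[[0,0,0,0.5,-0.1,0,0.9],[0,0,0,0,0,0,0.9],[0,0,0,0,0,0,0.9]]'; python3 - <<'E'
from h import *
a=np.radians(75); 
go([.4607,.3586,.08],xdir=[np.cos(a),np.sin(a),0])
E
```

```text
clock: 18.4
tcp_pos: [0.4607, 0.3554, 0.1701]
orientation: [-0.0, 0.793, 0.609, -0.001]
wrist_force: [1.4, 0.7, -0.6]
finger_gap: 0.0295
clock: 18.7
tcp_pos: [0.4622, 0.3794, 0.1699]
orientation: [-0.0, 0.793, 0.609, -0.001]
wrist_force: [-0.1, -0.0, -1.2]
finger_gap: 0.0294
sg 1 turn tool, shares of 8deg [-0.01  0.01  0.01]
sg -1 turn tool, shares of 8deg [-2.000e-02 -2.000e-02 -2.249e+01]
tcp [0.4622 0.3794 0.1699] world d [-0.0015 -0.0208 -0.0899] shift in current tool axes /0.05: [-0.41  0.08  1.8 ] in final axes: [-0.41  0.08  1.8 ]
```

```bash
python3 -m inch '[[0,0,0,-0.2,0.04,0,0.9],[0,0,0,-0.21,0.04,0.2,0.9],[0,0,0,0,0,0.3,0.9],[0,0,0,0,0,0.3,0.9],[0,0,0,0,0,0.3,0.9],[0,0,0,0,0,0.25,0.9],[0,0,0,0,0,0.15,0.9],[0,0,0,0,0,0.1,0.9],[0,0,0,0,0,0.06,0.9],[0,0,0,0,0,0.04,0.9],[0,0,0,0,0,0,0.9]]';  python3 - <<'E'
from h import *
go([.4607,.3586,.08])
E
```

```text
clock: 19.8
tcp_pos: [0.4618, 0.3588, 0.0862]
orientation: [-0.0, 0.793, 0.609, 0.0]
wrist_force: [-0.3, -0.6, -1.9]
finger_gap: 0.0294
tcp [0.4618 0.3588 0.0862] world d [-0.0011 -0.0002 -0.0062] shift in current tool axes /0.05: [-0.01 -0.02  0.12] in final axes: [-0.01 -0.02  0.12]
```

```bash
python3 -m inch '[[0,0,0,0,0,0.05,0.9],[0,0,0,0,0,0.04,0.9],[0,0,0,0,0,0.02,0.9],[0,0,0,0,0,0,0.9]]';python3 -m inch '[[0,0,0,0,0,0,0.6],[0,0,0,0,0,0,0.55],[0,0,0,0,0,0,0.52],[0,0,0,0,0,0,0.52],[0,0,0,0,0,-0.1,0.52],[0,0,0,0,0,-0.3,0.52],[0,0,0,0,0,-0.6,0.52],[0,0,0,0,0,-0.6,0.4],[0,0,0,0,0,-0.4,0.2]]'; python3 -m inch '[[0,0,0,0,0,-0.3,0.3],[0,0,0,0,0,0,0.3],[0,0,0,0,0,0,0.3],[0,0,0,0,0,0,0.3],[0,0,0,0,0,0,0.3],[0,0,0,0,0,0,0.3],[0,0,0,0,0,0,0.3],[0,0,0,0,0,0,0.3],[0,0,0,0,0,0,0.3],[0,0,0,0,0,0,0.3]]'; python3 - <<'E'
from h import *
o=snap("8"); crop(o["side"],150,100,310,270,4,"pics/c8.png")
E
```

```text
clock: 20.2
tcp_pos: [0.4617, 0.3588, 0.0808]
orientation: [-0.0, 0.793, 0.609, 0.0]
wrist_force: [-0.4, -0.1, 1.5]
finger_gap: 0.0292
clock: 21.1
tcp_pos: [0.4623, 0.3591, 0.1832]
orientation: [0.0, 0.793, 0.609, 0.001]
wrist_force: [0.4, 0.3, 0.6]
finger_gap: 0.0645
clock: 22.1
tcp_pos: [0.4617, 0.3587, 0.1955]
orientation: [-0.0, 0.793, 0.609, 0.0]
wrist_force: [-0.5, -0.8, 0.3]
finger_gap: 0.0595
```

View pics/c8.png

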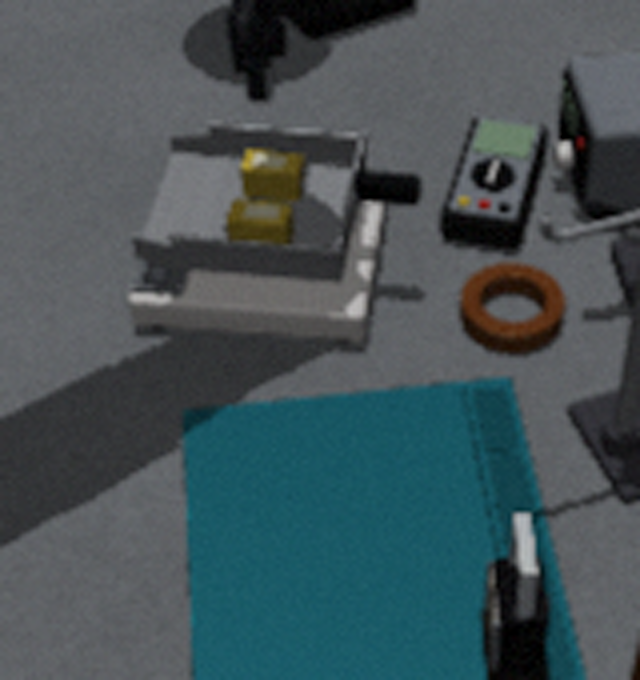

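View pics/top_8.png

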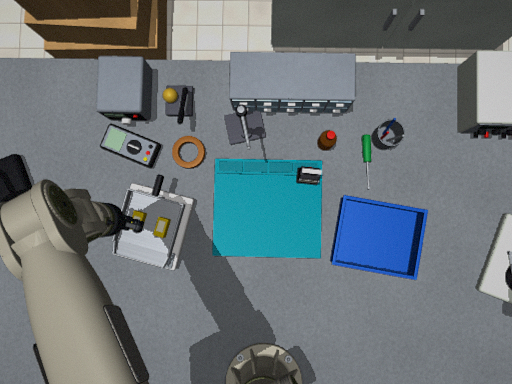

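```bash
python3 - <<'E'
from h import *
im=cv2.imread("pics/top_7.png")
c=im[170:200,145:172]; m=(c.max(2)<60).astype(np.uint8)
cs,_=cv2.findContours(m,cv2.RETR_EXTERNAL,cv2.CHAIN_APPROX_NONE); k=max(cs,key=cv2.contourArea); r=cv2.minAreaRect(k)
b=cv2.boxPoints(r)+[145,170]; W=np.array([plane("top",q,.127)[:2] for q in b]); print(W.mean(0),[np.linalg.norm(W[i]-W[i-1]) for i in range(4)])
e=W[1]-W[0]; e2=W[2]-W[1]; e=e if np.linalg.norm(e)>np.linalg.norm(e2) else e2; print(np.degrees(np.arctan2(e[1],e[0])))
a=np.radians(75); go([.549,.2975,.16],xdir=[np.cos(a),np.sin(a),0])
E
```

```text
[0.55727518 0.29691396] [np.float64(0.019074818103181027), np.float64(0.05654277554085212), np.float64(0.019110828985345652), np.float64(0.05650843826004722)]
-15.29079420912728
sg 1 turn tool, shares of 8deg [-0. -0.  0.]
sg -1 turn tool, shares of 8deg [  0.   -0.  -22.5]
tcp [0.4617 0.3587 0.1956] world d [ 0.0873 -0.0612 -0.0356] shift in current tool axes /0.05: [-0.73  2.    0.71] in final axes: [-0.73  2.    0.71]
```

```bash
python3 -m inch '[[0,0,0,-0.1,0.3,0,0.3],[0,0,0,-0.2,0.45,0,0.3],[0,0,0,-0.2,0.5,0,0.3],[0,0,0,-0.15,0.5,0.1,0.3],[0,0,0,-0.05,0.25,0.3,0.4],[0,0,0,0,0,0.3,0.4],[0,0,0,0,0,0,0.4],[0,0,0,0,0,0,0.4],[0,0,0,0,0,0,0.4]]'; python3 - <<'E'
from h import *
o=snap("9"); crop(o["top"],90,150,240,280,5,"pics/c9.png");crop(o["side"],150,100,270,200,6,"pics/c9s.png")
a=np.radians(75); go([.5493,.2983,.095],xdir=[np.cos(a),np.sin(a),0])
E
```

```text
clock: 23.1
tcp_pos: [0.5492, 0.2994, 0.161]
orientation: [-0.0, 0.793, 0.609, 0.0]
wrist_force: [-0.6, 0.8, 0.1]
finger_gap: 0.0513
sg 1 turn tool, shares of 8deg [ 0.01 -0.01  0.01]
sg -1 turn tool, shares of 8deg [ 1.000e-02  1.000e-02 -2.249e+01]
tcp [0.5494 0.2996 0.1614] world d [-0.0001 -0.0013 -0.0664] shift in current tool axes /0.05: [-0.03  0.    1.33] in final axes: [-0.02  0.01  1.33]
```

View pics/c9s.png

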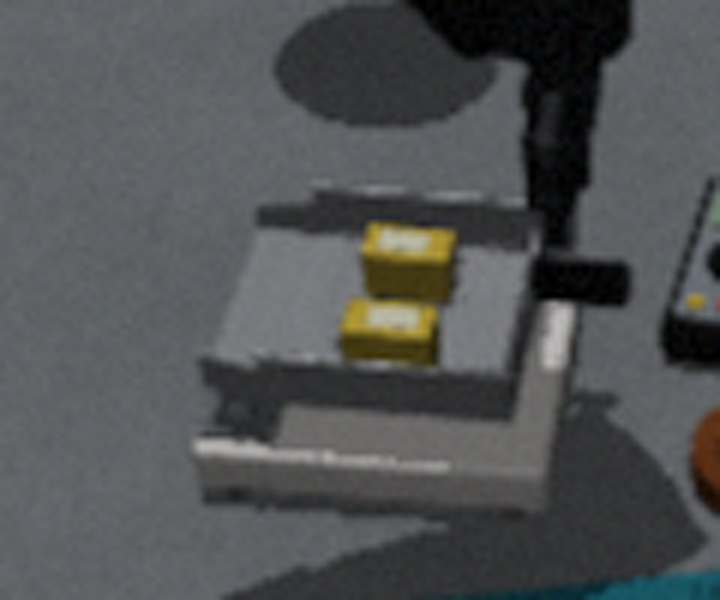

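View pics/c9.png

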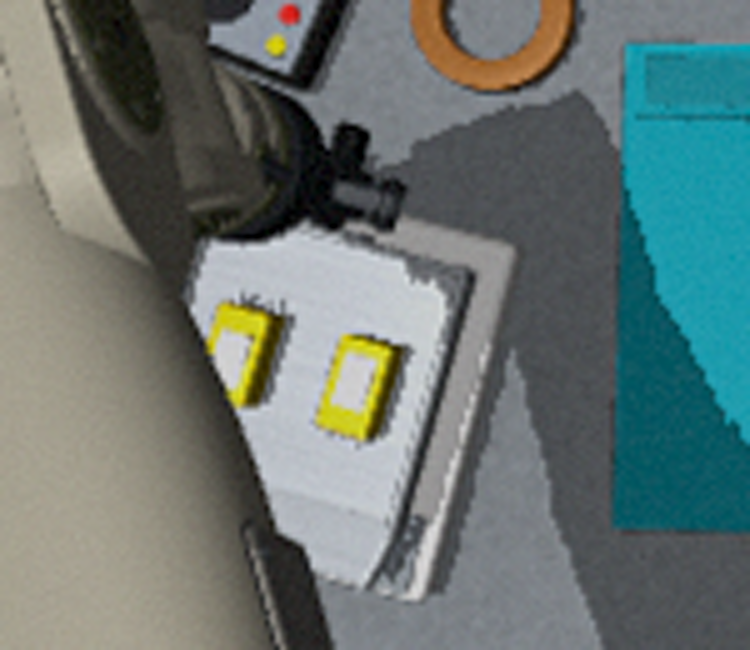

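Both caps sit inside, released for over 2 s, and the fingers straddle the grip at crop (350,165) in the top view. Descending to grip firmly.

```bash
python3 -m inch '[[0,0,0,-0.02,0,0.2,0.4],[0,0,0,0,0,0.3,0.4],[0,0,0,0,0,0.3,0.4],[0,0,0,0,0,0.25,0.4],[0,0,0,0,0,0.15,0.4],[0,0,0,0,0,0.1,0.4],[0,0,0,0,0,0,0.4],[0,0,0,0,0,0,0.4]]'; python3 - <<'E'
from h import *
a=np.radians(75); go([.5493,.2983,.095],xdir=[np.cos(a),np.sin(a),0])
E
```

```text
clock: 24.0
tcp_pos: [0.5493, 0.2982, 0.0959]
orientation: [-0.0, 0.793, 0.609, 0.0]
wrist_force: [0.2, 0.1, -0.4]
finger_gap: 0.0512
sg 1 turn tool, shares of 8deg [ 0. -0.  0.]
sg -1 turn tool, shares of 8deg [ 1.00e-02  0.00e+00 -2.25e+01]
tcp [0.5493 0.2982 0.0959] world d [ 0.      0.0001 -0.0009] shift in current tool axes /0.05: [0.   0.   0.02] in final axes: [0.   0.   0.02]
```

```bash
python3 -m inch '[[0,0,0,0,0,0,0.6],[0,0,0,0,0,0,0.75],[0,0,0,0,0,0,0.85],[0,0,0,0,0,0,0.95],[0,0,0,0,0,0,1],[0,0,0,0,0,0,1],[0,0,0,0,0,0,1],[0,0,0,0,0,0,1]]' 120; python3 - <<'E'
from h import *
a=np.radians(75); go([.5493,.2983,.095],xdir=[np.cos(a),np.sin(a),0])
E
python3 -m inch '[[0,0,0,0,0,-0.05,1],[0,0,0,0,0,-0.1,1],[0,0,0,0,0,-0.15,1],[0,0,0,0,0,-0.2,1],[0,0,0,0,0,-0.2,1],[0,0,0,0,0,-0.2,1],[0,0,0,0,0,-0.1,1],[0,0,0,0,0,-0.05,1],[0,0,0,0,0,0,1]]'; python3 - <<'E'
from h import *
o=snap("10"); crop(o["top"],90,150,240,280,5,"pics/c10.png");crop(o["side"],150,80,290,200,5,"pics/c10s.png")
E
```

```text
clock: 24.8
tcp_pos: [0.5496, 0.2984, 0.0965]
orientation: [0.0, 0.793, 0.609, 0.001]
wrist_force: [0.5, 0.7, 5.5]
finger_gap: 0.014
sg 1 turn tool, shares of 8deg [ 0.01 -0.01  0.  ]
sg -1 turn tool, shares of 8deg [ 2.00e-02  2.00e-02 -2.25e+01]
tcp [0.5496 0.2984 0.0965] world d [-0.0003 -0.0001 -0.0015] shift in current tool axes /0.05: [-0.   -0.01  0.03] in final axes: [-0.   -0.01  0.03]
clock: 25.7
tcp_pos: [0.5492, 0.2981, 0.1485]
orientation: [0.0, 0.793, 0.609, 0.0]
wrist_force: [1.1, -0.2, -3.5]
finger_gap: 0.0143
```

View pics/c10s.png

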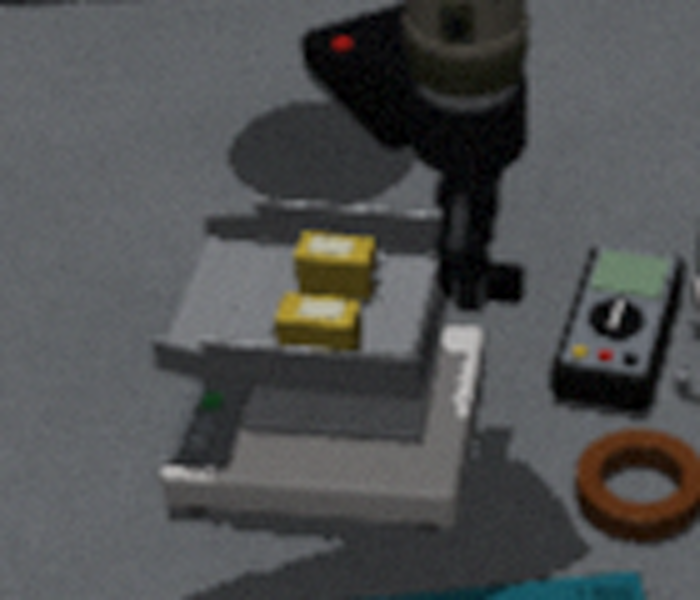

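The scoop is lifted level at about 3.5 N, and both caps are in place. I'll raise it, then sweep across inside the hook's radius.

```bash
python3 -m inch '[[0,0,0,0,0,-0.1,1],[0,0,0,0,0,-0.25,1],[0,0,0,0,0,-0.35,1],[0,0,0,-0.05,0,-0.4,1],[0,0,0,-0.15,0.02,-0.4,1],[0,0,0,-0.25,0.03,-0.3,1],[0,0,0,-0.35,0.03,-0.2,1],[0,0,0,-0.45,0.04,-0.1,1],[0,0,0,-0.5,0.05,0,1],[0,0,0,-0.5,0.05,0,1],[0,0,0,-0.5,0.05,0,1],[0,0,0,-0.5,0.05,0,1]]';python3 -m inch '[[0,0,0,-0.5,0.05,0,1],[0,0,0,-0.5,0.05,0,1],[0,0,0,-0.5,0.05,0,1],[0,0,0,-0.45,0.05,0,1],[0,0,0,-0.35,0.03,0,1],[0,0,0,-0.25,0.02,0,1],[0,0,0,-0.1,0.0,0,1],[0,0,0,0,0,0,1]]'; python3 - <<'E'
from h import *
o=snap("11")
a=np.radians(53.5); az=np.radians(-36.5); go([.6*np.cos(az),.6*np.sin(az),.25],xdir=[np.cos(a),np.sin(a),0])
E
```

```text
clock: 27.0
tcp_pos: [0.5215, 0.1349, 0.2531]
orientation: [-0.0, 0.793, 0.609, -0.0]
wrist_force: [-1.1, -0.5, -3.4]
finger_gap: 0.0142
clock: 27.8
tcp_pos: [0.4999, 0.0051, 0.2531]
orientation: [-0.0, 0.794, 0.608, 0.0]
wrist_force: [-0.4, -0.1, -2.5]
finger_gap: 0.014
sg 1 turn tool, shares of 8deg [-0.   -0.    2.69]
sg -1 turn tool, shares of 8deg [ 1.000e-02 -0.000e+00 -1.981e+01]
tcp [0.5002 0.006  0.253 ] world d [-0.0179 -0.3629 -0.003 ] shift in current tool axes /0.05: [-7.1   1.53  0.06] in final axes: [-6.05  4.03  0.06]
```

View pics/side_11.png

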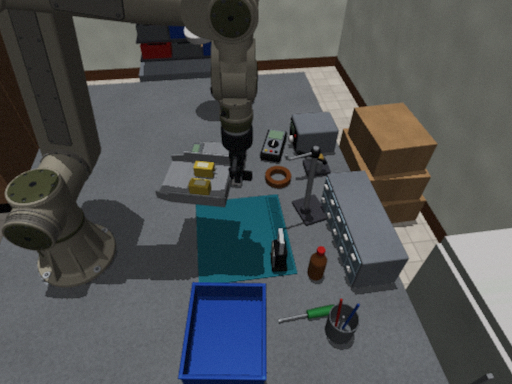

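The scoop is level with both caps at (200,178), well clear of the hook and lamp. I'll turn it and move to the bin.

```bash
python3 -m inch '[[0,0,0.15,0,0,0,1],[0,0,0.35,0,0,0,1],[0,0,0.5,0,0,0,1],[0,0,0.55,0,0,0,1],[0,0,0.5,0,0,0,1],[0,0,0.4,-0.05,0,0,1],[0,0,0.24,-0.1,0.07,0,1],[0,0,0,-0.2,0.13,0,1],[0,0,0,-0.3,0.2,0,1],[0,0,0,-0.4,0.27,0,1],[0,0,0,-0.4,0.27,0,1],[0,0,0,-0.4,0.27,0,1]]';python3 -m inch '[[0,0,0,-0.4,0.27,0,1],[0,0,0,-0.4,0.27,0,1],[0,0,0,-0.4,0.27,0,1],[0,0,0,-0.4,0.27,0,1],[0,0,0,-0.4,0.27,0,1],[0,0,0,-0.4,0.27,0,1],[0,0,0,-0.4,0.27,0,1],[0,0,0,-0.4,0.27,0,1],[0,0,0,-0.4,0.27,0,1],[0,0,0,-0.3,0.2,0,1],[0,0,0,-0.15,0.1,0,1],[0,0,0,0,0,0,1]]'; python3 - <<'E'
from h import *
o=snap("12")
a=np.radians(53.5); az=np.radians(-36.5); go([.6*np.cos(az),.6*np.sin(az),.25],xdir=[np.cos(a),np.sin(a),0])
E
```

```text
clock: 29.1
tcp_pos: [0.4941, -0.1063, 0.2529]
orientation: [0.0, 0.893, 0.451, 0.0]
wrist_force: [-0.7, -0.1, -3.1]
finger_gap: 0.0142
clock: 30.3
tcp_pos: [0.4833, -0.3499, 0.2525]
orientation: [-0.0, 0.893, 0.45, 0.0]
wrist_force: [-0.0, 0.6, -4.3]
finger_gap: 0.0142
sg 1 turn tool, shares of 8deg [-0.01 -0.01  0.  ]
sg -1 turn tool, shares of 8deg [ 1.00e-02 -1.00e-02 -2.25e+01]
tcp [ 0.4834 -0.3482  0.2527] world d [-0.0011 -0.0087 -0.0027] shift in current tool axes /0.05: [-0.15  0.09  0.05] in final axes: [-0.15  0.09  0.05]
```

View pics/side_12.png

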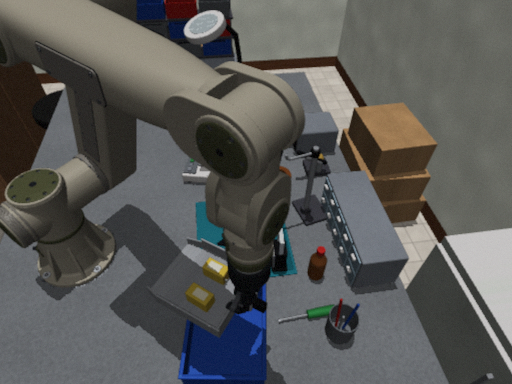

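View pics/top_12.png

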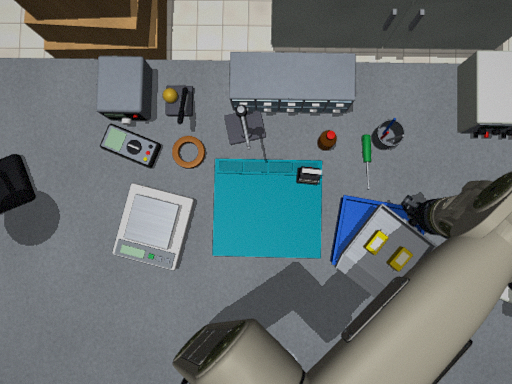

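The scoop is over the near corner of the bin, caps at (215,280) in the side view. In the top view the bare platter is now visible at about (152,220). I'll move outward and down first, then tilt about the lip.

```bash
python3 -m inch '[[0,0,0,-0.05,0.1,0.05,1],[0,0,0,-0.05,0.25,0.1,1],[0,0,0,-0.05,0.35,0.1,1],[0,0,0,0,0.4,0.1,1],[0,0,0,0,0.4,0.1,1],[0,0,0,0,0.4,0.1,1],[0,0,0,0,0.4,0.1,1],[0,0,0,0,0.35,0.1,1],[0,0,0,0,0.25,0.1,1],[0,0,0,0,0.1,0.02,1],[0,0,0,0,0,0,1]]'; python3 - <<'E'
from h import *
s,R=st(); print(np.hypot(*s["tcp_pos"][:2]),np.round(s["joint_pos"],2))
az=np.radians(-36.5);u=np.array([np.cos(az),np.sin(az),0]);a=az+np.pi/2
for th,r,z in((0,.748,.209),(22,.748,.209)):
    t=np.radians(th); go([*(r*u[:2]),z],zdir=np.sin(t)*u-np.cos(t)*np.array([0,0,1]),xdir=[np.cos(a),np.sin(a),0])
E
```

```text
clock: 31.5
tcp_pos: [0.6003, -0.444, 0.2078]
orientation: [-0.001, 0.893, 0.45, -0.0]
wrist_force: [-0.5, 0.1, -2.6]
finger_gap: 0.0144
0.7465984652471767 [-0.74  0.69  0.59  1.47  0.   -0.11]
sg 1 turn tool, shares of 8deg [-0.01 -0.    0.  ]
sg -1 turn tool, shares of 8deg [ 0.00e+00 -2.00e-02 -2.25e+01]
tcp [ 0.6003 -0.444   0.2078] world d [ 0.001  -0.001   0.0012] shift in current tool axes /0.05: [-0.    0.03 -0.02] in final axes: [-0.    0.03 -0.02]
sg 1 turn tool, shares of 8deg [-2.76 -0.    0.  ]
sg -1 turn tool, shares of 8deg [ 1.000e-02 -4.310e+00 -2.208e+01]
tcp [ 0.6003 -0.444   0.2078] world d [ 0.001  -0.001   0.0012] shift in current tool axes /0.05: [-0.    0.03 -0.02] in final axes: [-0.    0.03 -0.01]
```

```bash
python3 -m inch '[[-0.15,0,0,0,0,0,1],[-0.3,0,0,0,0,0,1],[-0.4,0,0,0,0,0,1],[-0.4,0,0,0,0,0,1],[-0.4,0,0,0,0,0,1],[-0.35,0,0,0,0,0,1],[-0.3,0,0,0,0,0,1],[-0.2,0,0,0,0,0,1],[-0.15,0,0,0,0,0,1],[-0.1,0,0,0,0,0,1],[0,0,0,0,0,0,1]]'; python3 - <<'E'
from h import *
o=snap("13")
crop(o["side"],130,200,290,384,4,"pics/c13.png")
s,R=st(); print(np.hypot(*s["tcp_pos"][:2]),np.round(s["joint_pos"],2))
az=np.radians(-36.5);u=np.array([np.cos(az),np.sin(az),0]);a=az+np.pi/2
for th in(22,30,38,46,52):
    t=np.radians(th); L=np.array([.564,.117])
    P=L+.206*np.array([np.cos(t),np.sin(t)])+.037*np.array([-np.sin(t),np.cos(t)])+.019*np.array([np.sin(t),-np.cos(t)])
    print(th,P);go([*(P[0]*u[:2]),P[1]],zdir=np.sin(t)*u-np.cos(t)*np.array([0,0,1]),xdir=[np.cos(a),np.sin(a),0])
E
```

```text
clock: 32.6
tcp_pos: [0.599, -0.4432, 0.2096]
orientation: [0.17, 0.877, 0.442, 0.086]
wrist_force: [0.7, 0.5, -3.5]
finger_gap: 0.0141
0.7458411208817705 [-0.76  0.35 -0.04  0.8   0.05 -0.12]
22 [0.74825696 0.21085827]
sg 1 turn tool, shares of 8deg [-0. -0.  0.]
sg -1 turn tool, shares of 8deg [  0.   -0.  -22.5]
tcp [ 0.5995 -0.4438  0.2097] world d [ 0.002  -0.0013  0.0012] shift in current tool axes /0.05: [ 0.    0.05 -0.  ] in final axes: [ 0.    0.05 -0.  ]
30 [0.73340123 0.23558846]
sg 1 turn tool, shares of 8deg [-1. -0.  0.]
sg -1 turn tool, shares of 8deg [  0.    -1.57 -22.44]
tcp [ 0.5995 -0.4438  0.2097] world d [-0.0099  0.0075  0.0259] shift in current tool axes /0.05: [ 0.   -0.04 -0.57] in final axes: [ 0.    0.04 -0.57]
38 [0.71524831 0.25801046]
sg 1 turn tool, shares of 8deg [-2. -0.  0.]
sg -1 turn tool, shares of 8deg [  0.    -3.14 -22.28]
tcp [ 0.5995 -0.4438  0.2097] world d [-0.0245  0.0183  0.0483] shift in current tool axes /0.05: [ 0.   -0.21 -1.13] in final axes: [ 0.    0.11 -1.14]
46 [0.69415151 0.27768785]
sg 1 turn tool, shares of 8deg [-3. -0.  0.]
sg -1 turn tool, shares of 8deg [  0.    -4.68 -22.01]
tcp [ 0.5995 -0.4438  0.2097] world d [-0.0415  0.0309  0.068 ] shift in current tool axes /0.05: [ 0.   -0.45 -1.65] in final axes: [ 0.    0.26 -1.69]
52 [0.67664207 0.29041212]
sg 1 turn tool, shares of 8deg [-3.75 -0.    0.  ]
sg -1 turn tool, shares of 8deg [  0.    -5.83 -21.73]
tcp [ 0.5995 -0.4438  0.2097] world d [-0.0555  0.0413  0.0807] shift in current tool axes /0.05: [ 0.   -0.68 -2.02] in final axes: [ 0.    0.42 -2.08]
```

View pics/c13.png

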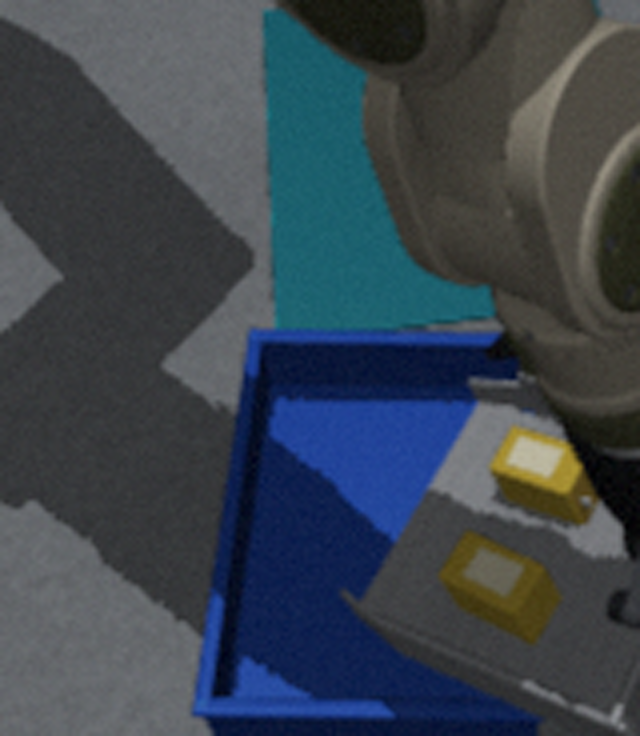

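```bash
python3 -m inch '[[-0.2,0,0,0,0,-0.11,1],[-0.3,0,0,0,0,-0.17,1],[-0.33,0,0,0,0,-0.19,1],[-0.33,0,0,0,0,-0.19,1],[-0.33,0,0,0,0,-0.19,1],[-0.33,0,0,0,0,-0.18,1],[-0.33,0,0,0,0,-0.18,1],[-0.33,0,0,0,0,-0.18,1],[-0.3,0,0,0,0,-0.17,1],[-0.2,0,0,0,0,-0.1,1],[0,0,0,0,0,0,1],[0,0,0,0,0,0,1]]'; python3 - <<'E'
from h import *
o=snap("14")
crop(o["side"],130,200,290,384,4,"pics/c14.png")
s,R=st(); print(np.hypot(*s["tcp_pos"][:2]),np.degrees(np.arccos(-R[2,2])))
E
```

```text
clock: 33.9
tcp_pos: [0.5641, -0.4178, 0.2792]
orientation: [0.348, 0.823, 0.415, 0.175]
wrist_force: [0.1, -0.1, -1.5]
finger_gap: 0.0142
0.7024252187825566 45.82461451142799
```

View pics/c14.png

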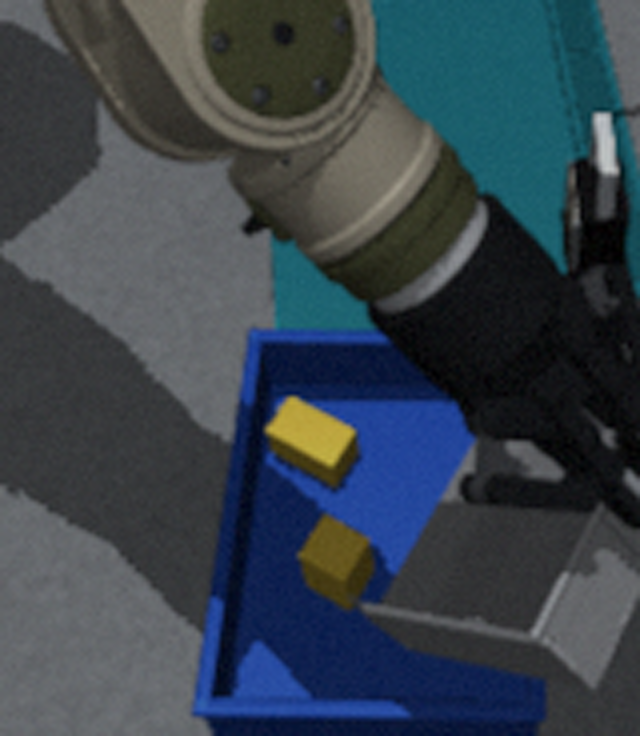

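Both capacitors lie in the bin at crop (312,440) and (338,562), and the scoop is empty. Backing up and levelling.

```bash
python3 -m inch '[[0,0,0,0,0.05,-0.1,1],[0,0,0,0,0.1,-0.2,1],[0,0,0,0,0.1,-0.3,1],[0,0,0,0,0,-0.3,1],[0.3,0,0,0,0,-0.4,1],[0.5,0,0,0,0,-0.4,1],[0.6,0,0,0,0,-0.4,1],[0.6,0,0,0,0,-0.2,1],[0.6,0,0,0,0,0,1],[0.6,0,0,0,0,0,1],[0.6,0,0,0,0,0,1],[0.6,0,0,0,0,0,1]]'; python3 -m inch '[[0.6,0,0,0,0,0,1],[0.4,0,0,0,0,0,1],[0.2,0,0,0,0,0,1],[0,0,0,0,0,0,1]]'; python3 - <<'E'
from h import *
o=snap("15")
s,R=st(); print(np.hypot(*s["tcp_pos"][:2]),np.degrees(np.arccos(-R[2,2])))
a=np.radians(75);go([.5,0,.25],xdir=[np.cos(a),np.sin(a),0])
E
```

```text
clock: 35.2
tcp_pos: [0.5076, -0.376, 0.3735]
orientation: [0.083, 0.889, 0.448, 0.042]
wrist_force: [0.2, 0.3, -0.9]
finger_gap: 0.0147
clock: 35.6
tcp_pos: [0.5085, -0.3767, 0.3711]
orientation: [0.008, 0.893, 0.45, 0.004]
wrist_force: [0.8, 0.3, -2.2]
finger_gap: 0.0145
0.6321383569020247 1.1412526330887005
sg 1 turn tool, shares of 8deg [ 0.14  0.03 -2.69]
sg -1 turn tool, shares of 8deg [ 0.04 -0.2  19.81]
tcp [ 0.508  -0.3762  0.3718] world d [-0.008   0.3762 -0.1218] shift in current tool axes /0.05: [ 5.95 -4.65  2.35] in final axes: [ 7.23 -2.1   2.44]
```

View pics/side_15.png

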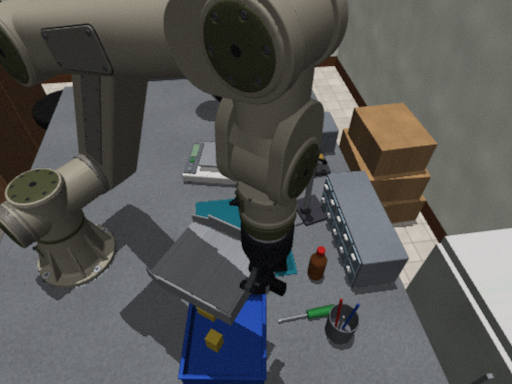

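View pics/top_15.png

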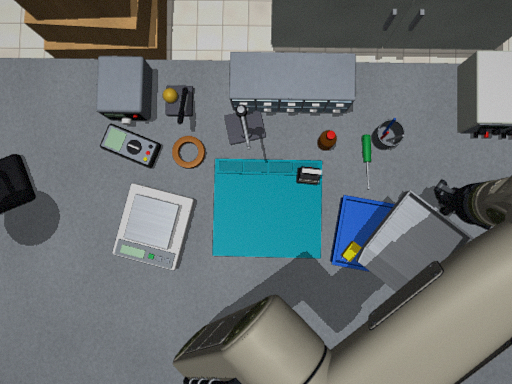

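```bash
python3 -m inch '[[0.14,0,-0.2,0,-0.15,0.1,1],[0,0,-0.5,0,-0.3,0.2,1],[0,0,-0.5,0.1,-0.3,0.3,1],[0,0,-0.5,0.25,-0.3,0.3,1],[0,0,-0.5,0.4,-0.3,0.3,1],[0,0,-0.49,0.6,-0.2,0.3,1],[0,0,0,0.7,-0.2,0.2,1],[0,0,0,0.7,-0.1,0.2,1],[0,0,0,0.7,-0.1,0.2,1],[0,0,0,0.7,0,0.2,1],[0,0,0,0.7,0,0.1,1],[0,0,0,0.5,0,0,1]]'; python3 - <<'E'
from h import *
a=np.radians(75);go([.51,0.05,.25],xdir=[np.cos(a),np.sin(a),0])
E
```

```text
clock: 36.9
tcp_pos: [0.4964, -0.0762, 0.251]
orientation: [-0.001, 0.792, 0.61, -0.0]
wrist_force: [1.0, -0.8, -2.2]
finger_gap: 0.0143
sg 1 turn tool, shares of 8deg [-0.02 -0.01  0.02]
sg -1 turn tool, shares of 8deg [ 1.000e-02 -2.000e-02 -2.248e+01]
tcp [ 0.4964 -0.0762  0.251 ] world d [ 0.0136  0.1262 -0.001 ] shift in current tool axes /0.05: [ 2.51 -0.38  0.02] in final axes: [ 2.51 -0.39  0.02]
```

```bash
python3 -m inch '[[0,0,0,0.4,-0.05,0,1],[0,0,0,0.6,-0.07,0,1],[0,0,0,0.7,-0.08,0,1],[0,0,0,0.7,-0.08,0,1],[0,0,0,0.7,-0.08,0,1],[0,0,0,0.7,-0.08,0,1],[0,0,0,0.7,-0.08,0,1],[0,0,0,0.7,-0.08,0.2,1],[0,0,0,0.7,-0.08,0.3,1],[0,0,0,0.6,-0.08,0.3,1],[0,0,0,0.4,-0.05,0.3,1],[0,0,0,0.2,-0.05,0.3,1]]';python3 -m inch '[[0,0,0,0.05,0,0.1,1],[0,0,0,0,0,0,1],[0,0,0,0,0,0,1]]'; python3 - <<'E'
from h import *
a=np.radians(75);go([.5496,.2984,.0965],xdir=[np.cos(a),np.sin(a),0])
o=snap("16")
crop(o["side"],150,80,290,200,5,"pics/c16s.png");crop(o["top"],90,150,240,280,5,"pics/c16.png")
E
```

```text
clock: 38.1
tcp_pos: [0.5472, 0.2768, 0.1813]
orientation: [-0.001, 0.792, 0.61, 0.0]
wrist_force: [-1.3, -0.3, -2.4]
finger_gap: 0.0143
clock: 38.4
tcp_pos: [0.5487, 0.2768, 0.1774]
orientation: [-0.0, 0.794, 0.609, -0.0]
wrist_force: [-0.5, 0.1, -1.6]
finger_gap: 0.0144
sg 1 turn tool, shares of 8deg [-0.01 -0.   -0.  ]
sg -1 turn tool, shares of 8deg [-1.00e-02  1.00e-02  2.25e+01]
tcp [0.5487 0.2768 0.1774] world d [ 0.0009  0.0216 -0.0809] shift in current tool axes /0.05: [ 0.42 -0.09  1.62] in final axes: [ 0.42 -0.1   1.62]
```

View pics/c16s.png

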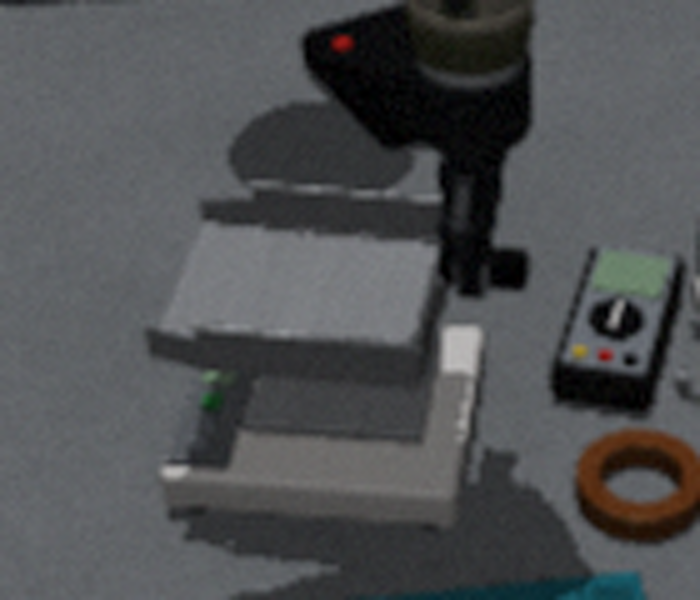

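View pics/c16.png

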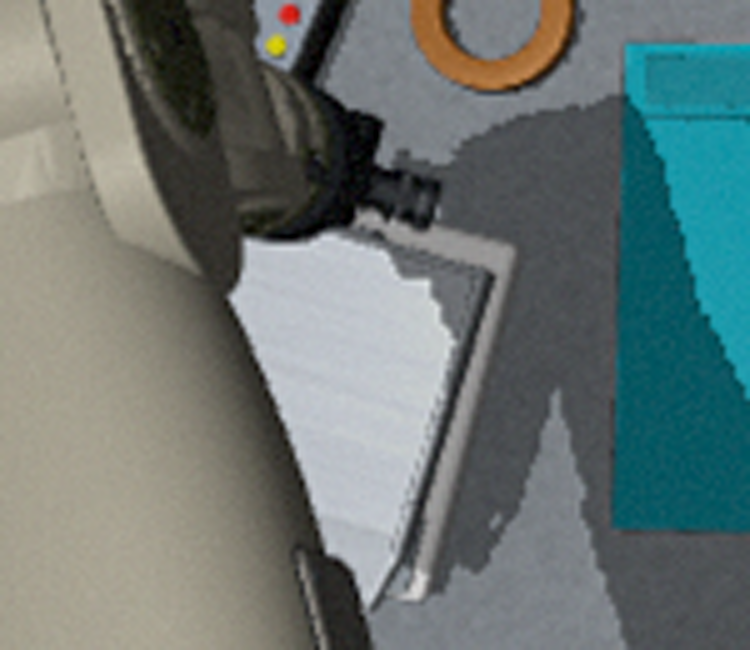

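The scoop is level and unslipped in the hand compared with the pick-up picture. Shifting over and lowering it onto the platter.

```bash
python3 -m inch '[[0,0,0,0.15,-0.05,0,1],[0,0,0,0.15,-0.04,0.1,1],[0,0,0,0.12,0,0.2,1],[0,0,0,0,0,0.25,1],[0,0,0,0,0,0.3,1],[0,0,0,0,0,0.25,1],[0,0,0,0,0,0.15,1],[0,0,0,0,0,0.1,1],[0,0,0,0,0,0.05,1],[0,0,0,0,0,0.05,1],[0,0,0,0,0,0,1],[0,0,0,0,0,0,1]]'; python3 - <<'E'
from h import *
a=np.radians(75);go([.5496,.2984,.0965],xdir=[np.cos(a),np.sin(a),0])
E
```

```text
clock: 39.7
tcp_pos: [0.5499, 0.2994, 0.1047]
orientation: [-0.001, 0.793, 0.609, 0.0]
wrist_force: [0.3, 0.2, -2.3]
finger_gap: 0.0143
sg 1 turn tool, shares of 8deg [-0.01 -0.01  0.  ]
sg -1 turn tool, shares of 8deg [ 1.00e-02 -1.00e-02 -2.25e+01]
tcp [0.5499 0.2994 0.1047] world d [-0.0003 -0.001  -0.0082] shift in current tool axes /0.05: [-0.02 -0.    0.16] in final axes: [-0.02 -0.    0.16]
```

```bash
python3 -m inch '[[0,0,0,-0.02,0,0.05,1],[0,0,0,0,0,0.05,1],[0,0,0,0,0,0.03,1],[0,0,0,0,0,0.02,1],[0,0,0,0,0,0,1]]'; python3 - <<'E'
from h import *
s,R=st();print(s["tcp_pos"],s["wrist_force"],s["ft_torque"])
o=snap("17");crop(o["side"],150,80,290,200,5,"pics/c17s.png")
E
```

```text
clock: 40.2
tcp_pos: [0.5493, 0.2983, 0.0966]
orientation: [-0.001, 0.793, 0.609, -0.0]
wrist_force: [-0.6, 0.7, -1.8]
finger_gap: 0.0143
[0.54930863 0.29834755 0.09664468] [-0.6363789   0.69224477 -1.7548058 ] [-0.0255772  -0.20651164 -0.02244088]
```

View pics/c17s.png

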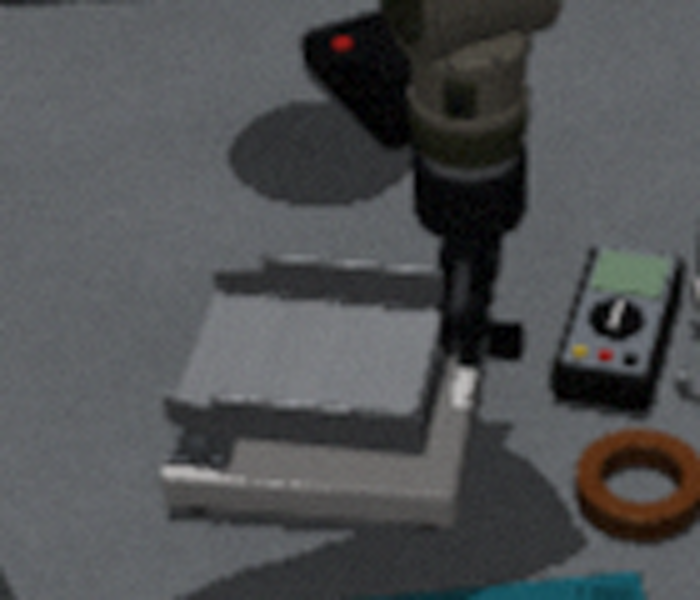

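```bash
python3 -m inch '[[0,0,0,0,0,0.02,1],[0,0,0,0,0,0.01,1],[0,0,0,0,0,0,1]]'; python3 -m inch '[[0,0,0,0,0,0.02,1],[0,0,0,0,0,0,1],[0,0,0,0,0,0,1]]'
```

```text
clock: 40.6
tcp_pos: [0.5496, 0.2984, 0.0964]
orientation: [-0.001, 0.793, 0.609, 0.0]
wrist_force: [-0.7, -1.5, 4.9]
finger_gap: 0.0141
clock: 40.9
tcp_pos: [0.5497, 0.2984, 0.0963]
orientation: [-0.0, 0.793, 0.609, 0.001]
wrist_force: [-3.1, -1.5, 9.7]
finger_gap: 0.0144
```

Contact is made. I'll release, rise straight up and check.

```bash
python3 -m inch '[[0,0,0,0,0,-0.02,1],[0,0,0,0,0,0,0.85],[0,0,0,0,0,0,0.7],[0,0,0,0,0,0,0.6],[0,0,0,0,0,0,0.5],[0,0,0,0,0,0,0.5],[0,0,0,0,0,-0.1,0.5],[0,0,0,0,0,-0.3,0.5],[0,0,0,0,0,-0.5,0.5],[0,0,0,0,0,-0.6,0.5],[0,0,0,0,0,-0.6,0.5],[0,0,0,-0.4,-0.3,-0.4,0.3]]' 40; python3 - <<'E'
from h import *
o=snap("18");crop(o["side"],150,80,290,200,5,"pics/c18s.png");
# target: above lamp bail
a=np.radians(85.1); go([.55,0,.27],xdir=[np.cos(a),np.sin(a),0])
E
```

```text
clock: 42.1
tcp_pos: [0.5321, 0.284, 0.2224]
orientation: [-0.0, 0.793, 0.609, 0.002]
wrist_force: [0.1, -1.5, 0.5]
finger_gap: 0.0561
sg 1 turn tool, shares of 8deg [ 0.02 -0.02 -1.26]
sg -1 turn tool, shares of 8deg [-0.03 -0.03 21.24]
tcp [0.5299 0.2825 0.2244] world d [ 0.0201 -0.2825  0.0456] shift in current tool axes /0.05: [-5.35  1.85 -0.92] in final axes: [-5.6   0.88 -0.91]
```

View pics/c18s.png

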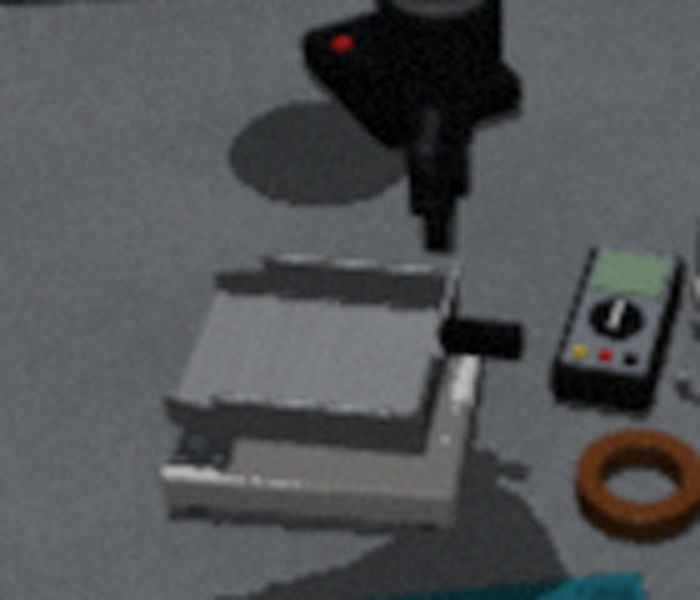

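The scoop stands level on the platter, as at the start. Now the lamp: I'll move inside the hook's radius, then out to it.

```bash
python3 -m inch '[[0,0,0,-0.4,-0.05,0,0.3],[0,0,0,-0.6,0,0,0.1],[0,0,0,-0.7,0,0,0],[0,0,0,-0.7,0,0,0],[0,0,0,-0.7,0.1,0,0],[0,0,0,-0.7,0.15,0,0],[0,0,0,-0.7,0.2,0,0],[0,0,0,-0.7,0.2,0,0],[0,0,-0.3,-0.7,0.2,0,0],[0,0,-0.4,-0.7,0.2,0,0],[0,0,-0.4,-0.6,0.2,0,0],[0,0,-0.16,-0.3,0.2,0,0]]'; python3 - <<'E'
from h import *
o=snap("19")
crop(o["top"],200,90,340,265,4,"pics/c19.png")
crop(o["side"],180,120,340,290,4,"pics/c19s.png")
a=np.radians(85.1); go([.602,-.1175,.2],xdir=[np.cos(a),np.sin(a),0])
E
```

```text
clock: 43.4
tcp_pos: [0.5076, -0.0985, 0.2195]
orientation: [-0.001, 0.737, 0.676, -0.0]
wrist_force: [0.4, 0.0, -0.8]
finger_gap: 0.0855
sg 1 turn tool, shares of 8deg [-0.01 -0.   -0.02]
sg -1 turn tool, shares of 8deg [-1.000e-02  1.000e-02  2.248e+01]
tcp [ 0.5085 -0.0983  0.2192] world d [ 0.0935 -0.0192 -0.0192] shift in current tool axes /0.05: [-0.22  1.9   0.38] in final axes: [-0.22  1.9   0.38]
```

View pics/c19.png

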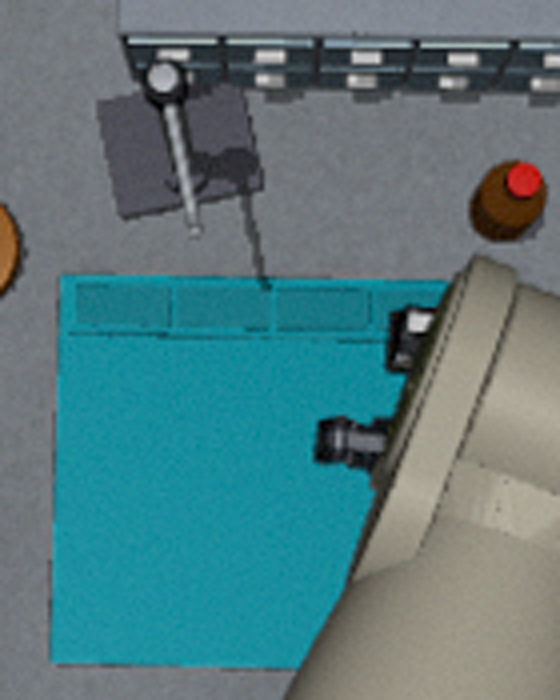

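View pics/c19s.png

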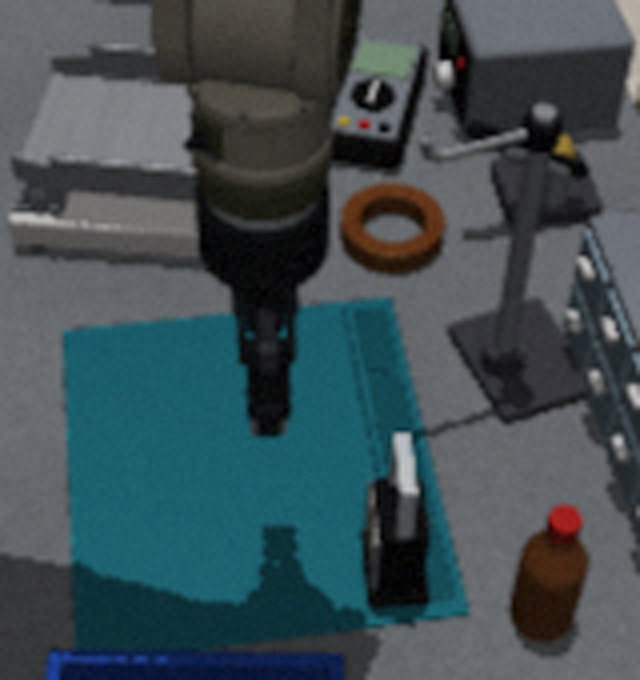

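View pics/top_19.png

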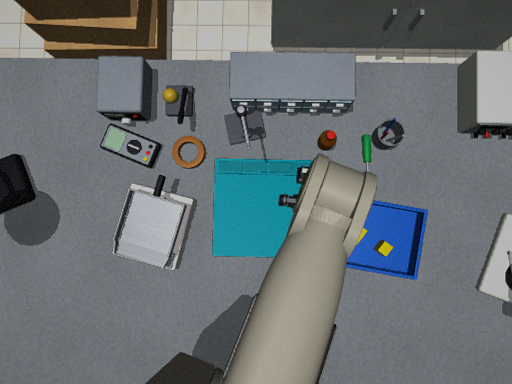

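The scoop looks identical to the first picture (grip at (158,185), lip at (140,261)), both caps are in the bin, and the lamp hasn't moved. Approaching the bail.

```bash
python3 -m inch '[[0,0,0,-0.05,0.3,0.08,0],[0,0,0,-0.07,0.5,0.1,0],[0,0,0,-0.05,0.5,0.1,0],[0,0,0,-0.05,0.4,0.1,0],[0,0,0,0,0.2,0,0],[0,0,0,0,0,0,0],[0,0,0,0,0,0,0]]'; python3 - <<'E'
from h import *
o=snap("20")
crop(o["side"],220,160,340,280,5,"pics/c20s.png")
a=np.radians(85.1); go([.602,-.1175,.099],xdir=[np.cos(a),np.sin(a),0])
E
```

```text
clock: 44.2
tcp_pos: [0.6007, -0.1143, 0.2007]
orientation: [-0.001, 0.736, 0.676, -0.0]
wrist_force: [0.6, -0.0, 0.9]
finger_gap: 0.0853
sg 1 turn tool, shares of 8deg [-0.01 -0.01  0.  ]
sg -1 turn tool, shares of 8deg [ 1.00e-02 -2.00e-02 -2.25e+01]
tcp [ 0.6006 -0.1146  0.2012] world d [ 0.0014 -0.0029 -0.1022] shift in current tool axes /0.05: [-0.06  0.04  2.04] in final axes: [-0.06  0.03  2.04]
```

View pics/c20s.png

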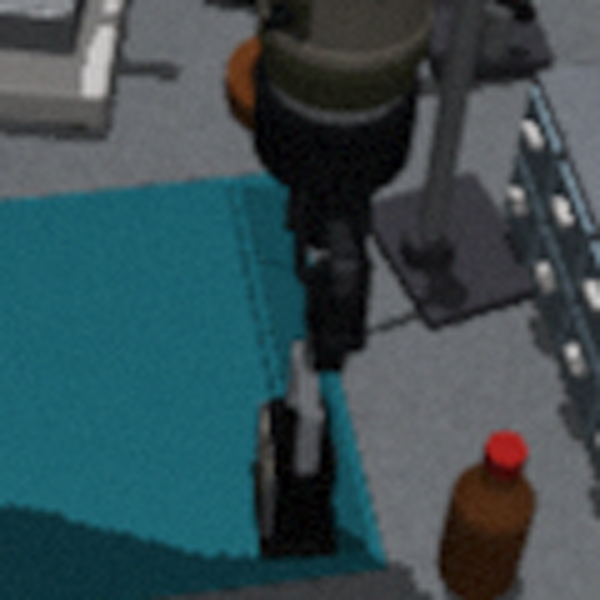

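```bash
python3 - <<'E'
from h import *
k=lambda P:(proj("side",P)-[220,160])*5
for nm,P in(("bail near upright top",(.600,-.143,.143)),("far top",(.6043,-.0917,.143)),("upright bottom near",(.600,-.143,.089)),("tcp now",(.6006,-.1146,.2012)),("finger near tip now",(.598,-.165,.2147)),("foot near",(.6,-.149,.004))): print(nm,k(P))
E
```

```text
bail near upright top [311.57486921 417.07932349]
far top [301.31416596 339.99558591]
upright bottom near [305.33015529 472.1193287 ]
tcp now [309.3900982  308.75456235]
finger near tip now [325.47281095 372.06635318]
foot near [298.3543109  559.26366119]
```

The projected bail corners, (301,340) far top and (305,472) near foot, match the picture, so I'm descending.

```bash
python3 -m inch '[[0,0,0,-0.06,0.03,0.1,0],[0,0,0,0,0,0.3,0],[0,0,0,0,0,0.4,0],[0,0,0,0,0,0.4,0],[0,0,0,0,0,0.3,0],[0,0,0,0,0,0.25,0],[0,0,0,0,0,0.17,0],[0,0,0,0,0,0.08,0],[0,0,0,0,0,0,0]]'; python3 - <<'E'
from h import *
o=snap("21")
crop(o["side"],220,160,340,280,5,"pics/c21s.png")
a=np.radians(85.1); go([.602,-.1175,.099],xdir=[np.cos(a),np.sin(a),0])
E
```

```text
clock: 45.2
tcp_pos: [0.6023, -0.1181, 0.1005]
orientation: [-0.001, 0.737, 0.676, -0.0]
wrist_force: [-0.7, 0.8, 0.5]
finger_gap: 0.0854
sg 1 turn tool, shares of 8deg [-0. -0.  0.]
sg -1 turn tool, shares of 8deg [ 1.00e-02 -0.00e+00 -2.25e+01]
tcp [ 0.6029 -0.1183  0.1014] world d [-0.0009  0.0008 -0.0024] shift in current tool axes /0.05: [ 0.01 -0.02  0.05] in final axes: [ 0.01 -0.02  0.05]
```

View pics/c21s.png

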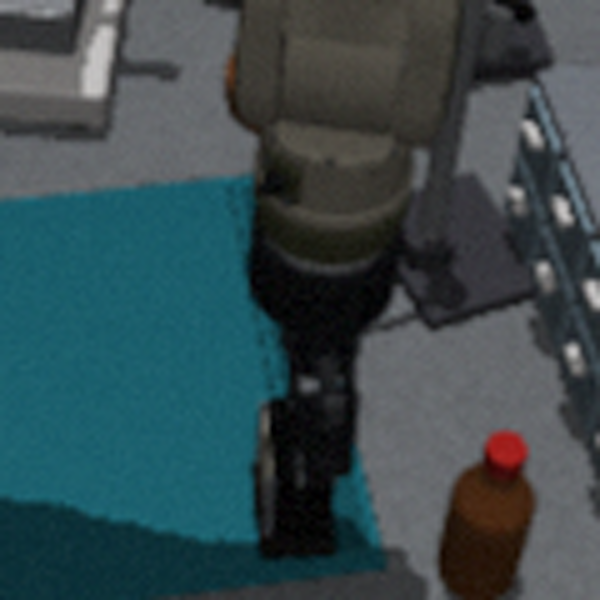

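```bash
python3 -m inch '[[0,0,0,0,0,0,0.2],[0,0,0,0,0,0,0.3],[0,0,0,0,0,0,0.4],[0,0,0,0,0,0,0.5],[0,0,0,0,0,0,0.6],[0,0,0,0,0,0,0.7],[0,0,0,0,0,0,0.7]]' 60;  python3 -m inch '[[0,0,0,0,0,-0.05,0.7],[0,0,0,0,0,-0.15,0.7],[0,0,0,0,0,-0.3,0.7],[0,0,0,0,0,-0.3,0.7],[0,0,0,0,0,-0.15,0.7],[0,0,0,0,0,-0.05,0.7],[0,0,0,0,0,0,0.7]]'; python3 - <<'E'
from h import *
o=snap("22")
crop(o["side"],220,160,340,280,5,"pics/c22s.png")
E
```

```text
clock: 46.0
tcp_pos: [0.6029, -0.1179, 0.1014]
orientation: [-0.0, 0.737, 0.676, 0.0]
wrist_force: [-0.2, 2.9, 4.8]
finger_gap: 0.0511
clock: 46.7
tcp_pos: [0.6025, -0.1183, 0.1507]
orientation: [-0.001, 0.737, 0.676, -0.0]
wrist_force: [0.0, 1.5, -2.3]
finger_gap: 0.0511
```

View pics/c22s.png

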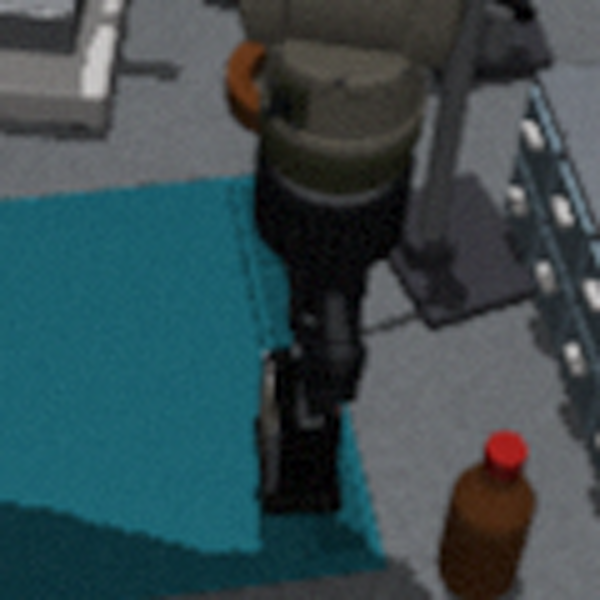

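The lamp is lifted, with 2.3 N hanging and a 51 mm gap. I'll raise it, turn it to the hook's yaw and line up before the tip.

```bash
python3 -m inch '[[0,0,-0.1,0,-0.1,-0.1,0.7],[0,0,-0.2,0,-0.1,-0.2,0.7],[0,0,-0.3,0,-0.1,-0.3,0.7],[0,0,-0.3,0,-0.05,-0.4,0.7],[0,0,-0.3,0,0,-0.4,0.7],[0,0,-0.3,0,0,-0.4,0.7],[0,0,-0.3,0,0,-0.3,0.7],[0,0,-0.3,0,0,-0.15,0.7],[0,0,-0.1,0,0,-0.1,0.7],[0,0,0,0,0,0,0.7]]'; python3 - <<'E'
from h import *
a=np.radians(102.7); go([.582,.0335,.2675],xdir=[np.cos(a),np.sin(a),0])
E
```

```text
clock: 47.8
tcp_pos: [0.5852, -0.1173, 0.2688]
orientation: [-0.0, 0.625, 0.781, 0.0]
wrist_force: [-1.1, 0.3, -1.3]
finger_gap: 0.0515
sg 1 turn tool, shares of 8deg [-0.   -0.01 -0.  ]
sg -1 turn tool, shares of 8deg [-1.00e-02  1.00e-02  2.25e+01]
tcp [ 0.5852 -0.1173  0.2688] world d [-0.0032  0.1508 -0.0013] shift in current tool axes /0.05: [2.96 0.6  0.03] in final axes: [2.96 0.6  0.03]
```

```bash
python3 -m inch '[[0,0,0,0.15,0.03,0,0.7],[0,0,0,0.3,0.06,0,0.7],[0,0,0,0.4,0.08,0,0.7],[0,0,0,0.5,0.1,0,0.7],[0,0,0,0.5,0.1,0,0.7],[0,0,0,0.45,0.1,0,0.7],[0,0,0,0.35,0.07,0,0.7],[0,0,0,0.2,0.04,0,0.7],[0,0,0,0.1,0.02,0.03,0.7],[0,0,0,0,0,0,0.7],[0,0,0,0,0,0,0.7]]'; python3 - <<'E'
from h import *
a=np.radians(102.7); go([.582,.0335,.2675],xdir=[np.cos(a),np.sin(a),0])
o=snap("23")
crop(o["side"],240,110,360,230,6,"pics/c23s.png");crop(o["top"],180,80,300,200,6,"pics/c23.png")
E
```

```text
clock: 48.9
tcp_pos: [0.582, 0.0329, 0.2667]
orientation: [-0.001, 0.625, 0.781, -0.0]
wrist_force: [-1.1, -0.9, -1.5]
finger_gap: 0.0514
sg 1 turn tool, shares of 8deg [-0.01 -0.01 -0.  ]
sg -1 turn tool, shares of 8deg [-1.00e-02  2.00e-02  2.25e+01]
tcp [0.582  0.0329 0.2667] world d [-0.      0.0006  0.0008] shift in current tool axes /0.05: [ 0.01  0.   -0.02] in final axes: [ 0.01  0.   -0.02]
```

View pics/c23s.png

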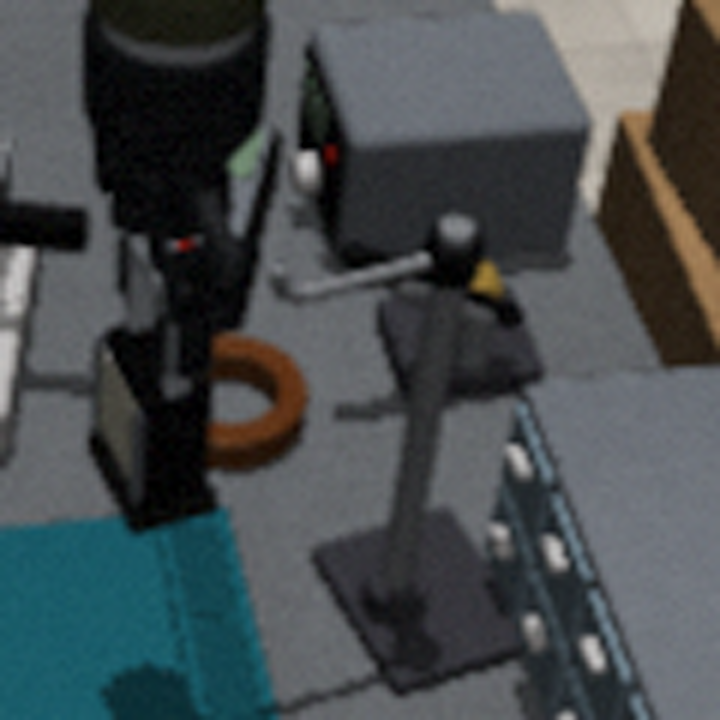

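View pics/c23.png

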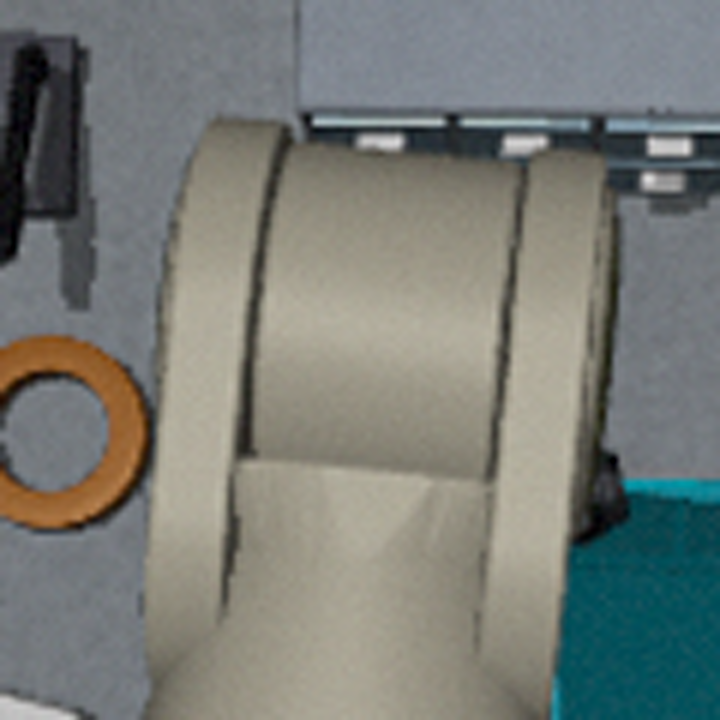

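```bash
python3 - <<'E'
from h import *
k=lambda P:np.round((proj("side",P)-[240,110])*6+2.5,0)
post=np.array([.7283,.0665]);u=np.array([np.cos(np.radians(12.7)),np.sin(np.radians(12.7))])
for z in(.270,.274):
  for d,dz in((12,0),(60,0),(80,0),(93,.018),(93,-.004)): q=post-u*d/1000; print(z,d,k([*q,z+dz]))
  
print("post top",k([*post,.282]))
T=np.array([.582,.0329])
for nm,d,y,z in(("near bar underside",0,-.026,.0336),("block top near",0,-.026,-.0124),("foot near",0,-.032,-.0974),("foot far",0,.032,-.0974)):
  q=T+u*d+np.array([-u[1],u[0]])*y; print(nm,k([*q,.2667+z]))
E
```

```text
0.27 12 [430. 262.]
0.27 60 [339. 286.]
0.27 80 [300. 295.]
0.27 93 [277. 273.]
0.27 93 [274. 308.]
0.274 12 [431. 256.]
0.274 60 [340. 279.]
0.274 80 [301. 289.]
0.274 93 [278. 266.]
0.274 93 [275. 302.]
post top [456. 237.]
near bar underside [186. 320.]
block top near [182. 394.]
foot near [180. 527.]
foot far [131. 438.]
```

The hook's projected points match the picture best with the seat at about 274 mm, and the lamp hangs plumb. I'll insert along the hook in two stages, watching the force.

```bash
python3 -m inch '[[0,0,0,0.01,0.1,-0.04,0.7],[0,0,0,0,0.2,0,0.7],[0,0,0,0,0.2,0,0.7],[0,0,0,0,0.2,0,0.7],[0,0,0,0,0.2,0,0.7],[0,0,0,0,0.2,0,0.7],[0,0,0,0,0.1,0,0.7],[0,0,0,0,0,0,0.7]]'; python3 - <<'E'
from h import *
a=np.radians(102.7); go([.6698,.0533,.2675],xdir=[np.cos(a),np.sin(a),0])
o=snap("24")
crop(o["side"],240,110,360,230,6,"pics/c24s.png")
E
```

```text
clock: 49.8
tcp_pos: [0.6414, 0.047, 0.2681]
orientation: [-0.001, 0.624, 0.781, -0.0]
wrist_force: [0.3, 0.2, -2.9]
finger_gap: 0.0518
sg 1 turn tool, shares of 8deg [-0.01 -0.01  0.  ]
sg -1 turn tool, shares of 8deg [ 1.00e-02 -2.00e-02 -2.25e+01]
tcp [0.6414 0.047  0.2681] world d [ 0.0284  0.0063 -0.0006] shift in current tool axes /0.05: [-0.    0.58  0.01] in final axes: [-0.    0.58  0.01]
```

View pics/c24s.png

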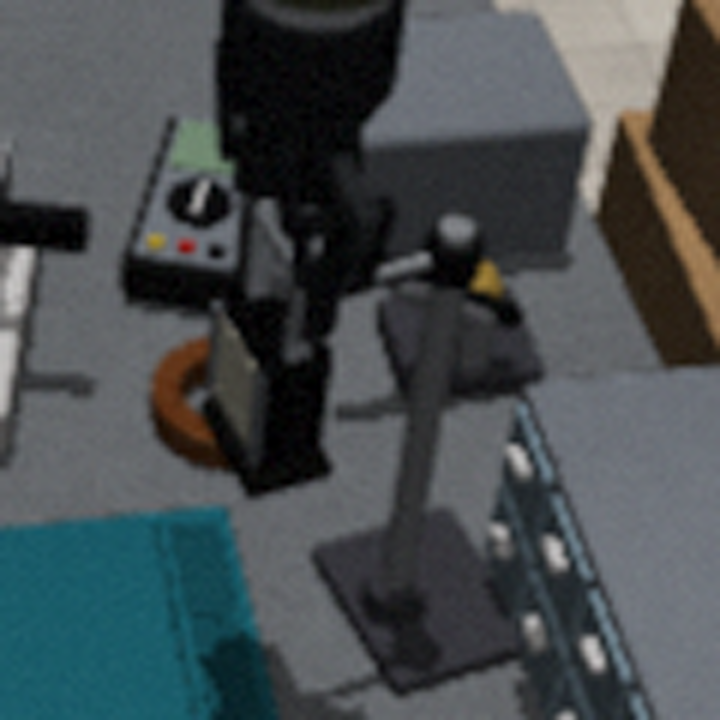

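No contact force, and the hook now runs through the opening. Continuing to the seat, then lowering in small steps.

```bash
python3 -m inch '[[0,0,0,0,0.15,0,0.7],[0,0,0,0,0.2,0,0.7],[0,0,0,0,0.15,0,0.7],[0,0,0,0,0.08,0,0.7],[0,0,0,0,0,0.1,0.7],[0,0,0,0,0,0.1,0.7],[0,0,0,0,0,0.1,0.7],[0,0,0,0,0,0.05,0.7],[0,0,0,0,0,0,0.7]]'; python3 - <<'E'
from h import *
s,R=st(); print(s["wrist_force"],s["ft_torque"])
a=np.radians(102.7); go([.6698,.0533,.2404],xdir=[np.cos(a),np.sin(a),0])
E
```

```text
clock: 50.8
tcp_pos: [0.6682, 0.0533, 0.2507]
orientation: [-0.001, 0.625, 0.781, -0.0]
wrist_force: [0.6, -0.0, -2.1]
finger_gap: 0.0509
[ 0.63602585 -0.04993056 -2.13151947] [ 0.02714328 -0.06434514 -0.00043928]
sg 1 turn tool, shares of 8deg [-0.02 -0.01 -0.  ]
sg -1 turn tool, shares of 8deg [-2.00e-02  2.00e-02  2.25e+01]
tcp [0.6682 0.0533 0.2507] world d [ 0.0016  0.     -0.0103] shift in current tool axes /0.05: [-0.01  0.03  0.21] in final axes: [-0.01  0.03  0.21]
```

```bash
python3 -m inch '[[0,0,0,0,0.02,0.06,0.7],[0,0,0,0,0,0.06,0.7],[0,0,0,0,0,0.04,0.7],[0,0,0,0,0,0,0.7]]'; python3 -m inch '[[0,0,0,0,0,0.03,0.7],[0,0,0,0,0,0.0,0.7],[0,0,0,0,0,0,0.7]]';python3 -m inch '[[0,0,0,0,0,0.03,0.7],[0,0,0,0,0,0.0,0.7],[0,0,0,0,0,0,0.7]]'
```

```text
clock: 51.2
tcp_pos: [0.6695, 0.0535, 0.2429]
orientation: [-0.001, 0.625, 0.781, -0.0]
wrist_force: [-0.4, 0.1, -2.8]
finger_gap: 0.051
clock: 51.5
tcp_pos: [0.6697, 0.0535, 0.2418]
orientation: [-0.001, 0.625, 0.781, -0.0]
wrist_force: [-1.2, 0.4, -1.7]
finger_gap: 0.051
clock: 51.8
tcp_pos: [0.6697, 0.0535, 0.2402]
orientation: [-0.001, 0.625, 0.781, -0.0]
wrist_force: [0.1, -0.4, -1.9]
finger_gap: 0.051
```

```bash
python3 -m inch '[[0,0,0,0,0,0.03,0.7],[0,0,0,0,0,0.0,0.7],[0,0,0,0,0,0,0.7]]'; python3 -m inch '[[0,0,0,0,0,0.03,0.7],[0,0,0,0,0,0.0,0.7],[0,0,0,0,0,0,0.7]]';python3 -m inch '[[0,0,0,0,0,0.03,0.7],[0,0,0,0,0,0.0,0.7],[0,0,0,0,0,0,0.7]]'
```

```text
clock: 52.1
tcp_pos: [0.6698, 0.0535, 0.239]
orientation: [-0.001, 0.625, 0.781, 0.0]
wrist_force: [-0.4, 0.3, -1.2]
finger_gap: 0.0512
clock: 52.4
tcp_pos: [0.6698, 0.0535, 0.2377]
orientation: [-0.001, 0.625, 0.781, 0.0]
wrist_force: [-0.7, -1.2, 1.8]
finger_gap: 0.0516
clock: 52.7
tcp_pos: [0.6698, 0.0535, 0.2362]
orientation: [-0.001, 0.625, 0.781, 0.0]
wrist_force: [-1.3, -0.3, 2.3]
finger_gap: 0.0512
```

```bash
python3 -m inch '[[0,0,0,0,0,0.03,0.7],[0,0,0,0,0,0.02,0.7],[0,0,0,0,0,0,0.7],[0,0,0,0,0,0,0.7]]'; python3 - <<'E'
from h import *
s,R=st(); print(s["wrist_force"],s["ft_torque"])
o=snap("25")
crop(o["side"],240,110,360,230,6,"pics/c25s.png")
s,R=st(); print(s["wrist_force"],s["ft_torque"])
E
```

```text
clock: 53.1
tcp_pos: [0.6698, 0.0535, 0.234]
orientation: [-0.0, 0.625, 0.781, 0.0]
wrist_force: [-2.6, -1.0, 5.7]
finger_gap: 0.0515
[-2.55522959 -0.95183207  5.6924443 ] [-0.00947501  0.36608501 -0.0328668 ]
[-2.32627759 -0.674193    6.38282917] [-0.01877072  0.36599571  0.01756042]
```

View pics/c25s.png

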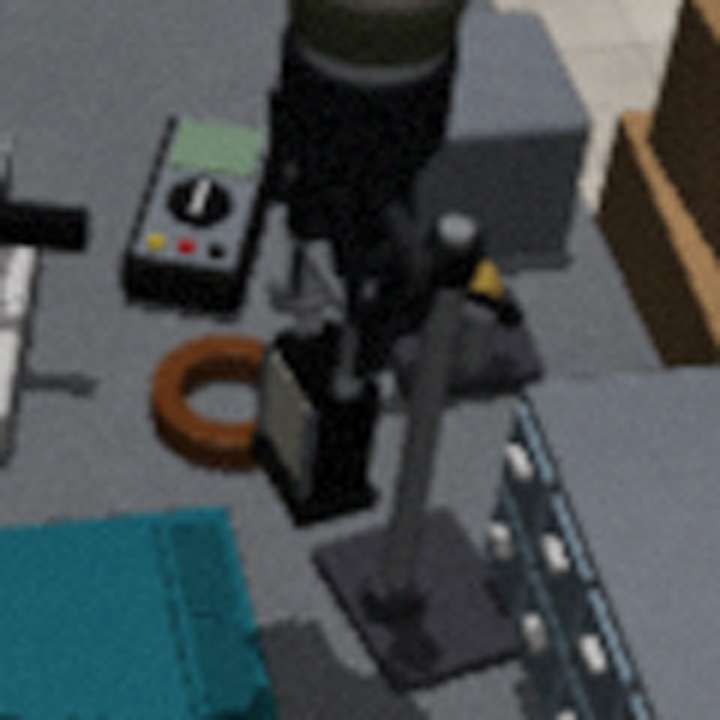

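The hook passes through the bail (tip at crop (275,300)). Wrist reads +5.7 to +6.4 N, so the hook carries about 8 N. I'll ease the tug off, then release symmetrically and rise.

```bash
python3 -m inch '[[0,0,0,0,0,-0.03,0.7],[0,0,0,0,0,-0.03,0.7],[0,0,0,0,0,-0.02,0.7],[0,0,0,0,0,0,0.7],[0,0,0,0,0,0,0.7]]'
```

```text
clock: 53.7
tcp_pos: [0.6697, 0.0535, 0.237]
orientation: [-0.001, 0.625, 0.781, -0.0]
wrist_force: [-0.0, -0.9, 2.6]
finger_gap: 0.0514
```

```bash
python3 -m inch '[[0,0,0,0,0,-0.03,0.7],[0,0,0,0,0,0,0.7],[0,0,0,0,0,0,0.7]]'; python3 -m inch '[[0,0,0,0,0,0,0.36],[0,0,0,0,0,0,0.34],[0,0,0,0,0,0,0.32],[0,0,0,0,0,0,0.28],[0,0,0,0,0,0,0.2],[0,0,0,0,0,0,0.1],[0,0,0,0,0,0,0],[0,0,0,0,0,0,0]]' 20; python3 - <<'E'
from h import *
o=snap("26")
crop(o["side"],240,110,360,230,6,"pics/c26s.png")
s,R=st(); print(s["wrist_force"],s["tcp_pos"])
E
```

```text
clock: 54.0
tcp_pos: [0.6697, 0.0535, 0.2384]
orientation: [-0.001, 0.625, 0.781, -0.0]
wrist_force: [0.5, -0.0, -0.9]
finger_gap: 0.0512
clock: 54.8
tcp_pos: [0.6697, 0.0535, 0.2388]
orientation: [-0.001, 0.625, 0.781, -0.0]
wrist_force: [0.1, 0.1, -0.6]
finger_gap: 0.0854
[-0.04627534  0.59655322 -0.54687675] [0.6697245  0.05351727 0.23879454]
```

View pics/c26s.png

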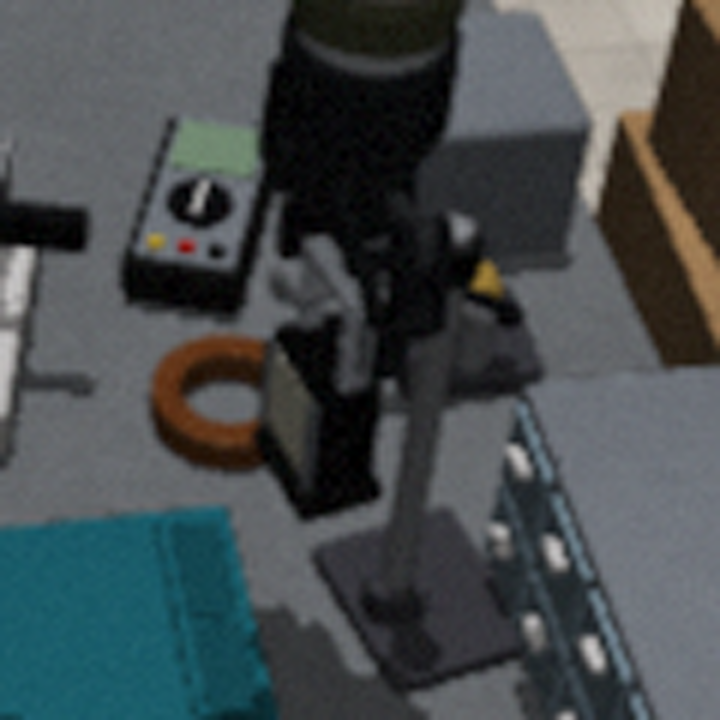

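The lamp hangs by its bail with the fingers open around it. Rising straight up and backing off.

```bash
python3 -m inch '[[0,0,0,0,0,-0.05,0],[0,0,0,0,0,-0.15,0],[0,0,0,0,0,-0.25,0],[0,0,0,0,0,-0.3,0],[0,0,0,0,0,-0.4,0],[0,0,0,0,0,-0.4,0],[0,0,0,0,0,-0.4,0],[0,0,0,0,-0.1,-0.2,0],[0,0,0,0,-0.3,0,0],[0,0,0,0,-0.6,0,0],[0,0,0,0,-0.7,0,0],[0,0,0,0,-0.7,0,0]]'; python3 -m inch '[[0,0,0,0,-0.7,0,0],[0,0,0,0,-0.7,0,0],[0,0,0,-0.7,0,0,0],[0,0,0,-0.7,0,0,0],[0,0,0,-0.7,0,0,0],[0,0,0,-0.7,0,0,0],[0,0,0,-0.7,0,0,0],[0,0,0,-0.7,0,0,0],[0,0,0,-0.7,0,0,0],[0,0,0,-0.7,0,0,0],[0,0,0,-0.4,0,0,0],[0,0,0,0,0,0,0]]'; python3 -m inch '[[0,0,0,0,0,0,0],[0,0,0,0,0,0,0],[0,0,0,0,0,0,0],[0,0,0,0,0,0,0],[0,0,0,0,0,0,0],[0,0,0,0,0,0,0]]'; python3 - <<'E'
from h import *
o=snap("27")
crop(o["side"],240,110,360,230,6,"pics/c27s.png")
crop(o["top"],200,90,340,210,5,"pics/c27.png")
o=snap("28"); print(np.abs(o["side"][110:230,280:340].astype(int)-cv2.imread("pics/side_27.png")[110:230,280:340,::-1]).max())
E
```

```text
clock: 56.1
tcp_pos: [0.5512, 0.0268, 0.3461]
orientation: [-0.001, 0.624, 0.781, -0.0]
wrist_force: [0.1, -0.4, 1.3]
finger_gap: 0.0854
clock: 57.3
tcp_pos: [0.5503, -0.2837, 0.3449]
orientation: [-0.001, 0.626, 0.78, -0.0]
wrist_force: [0.9, 0.1, 0.6]
finger_gap: 0.0852
clock: 57.9
tcp_pos: [0.5505, -0.2806, 0.3464]
orientation: [-0.001, 0.624, 0.781, -0.0]
wrist_force: [0.3, -0.6, 0.3]
finger_gap: 0.0851
23
```

View pics/c27s.png

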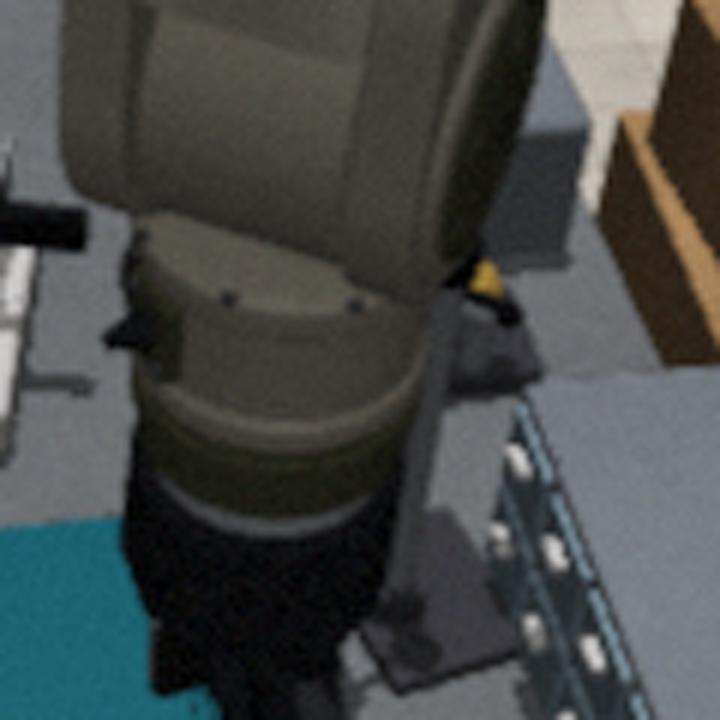

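View pics/side_27.png

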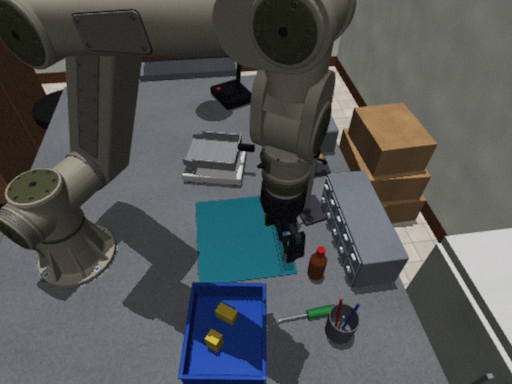

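View pics/top_28.png

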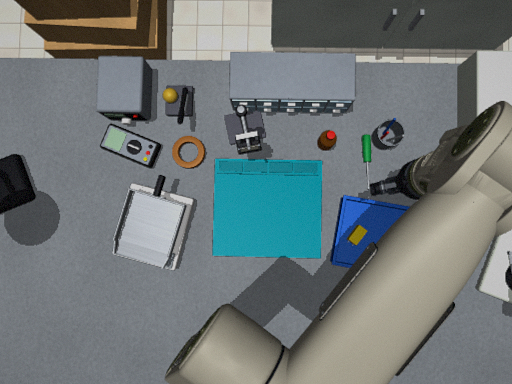

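Top view: the lamp is on the hook at (248,140), the scoop is in place, and one cap shows at (357,235). The arm hides the lamp from the side camera, so I'll pull it back for a last check.

```bash
python3 -m inch '[[0,0,0,-0.05,-0.3,0,0],[0,0,0,-0.1,-0.6,0,0],[0,0,0,-0.1,-0.6,0,0],[0,0,0,-0.1,-0.6,0,0],[0,0,0,-0.1,-0.6,0,0],[0,0,0,-0.3,-0.5,0,0],[0,0,0,-0.5,-0.3,0,0],[0,0,0,-0.5,0,0,0],[0,0,0,-0.3,0,0,0],[0,0,0,0,0,0,0]]'; python3 - <<'E'
from h import *
o=snap("29")
crop(o["side"],240,110,360,230,6,"pics/c29s.png")
crop(o["top"],100,90,300,280,4,"pics/c29.png")
E
```

```text
clock: 59.1
tcp_pos: [0.4021, -0.4213, 0.3453]
orientation: [-0.001, 0.625, 0.78, -0.0]
wrist_force: [-0.2, -0.1, -0.4]
finger_gap: 0.0857
```

View pics/c29s.png

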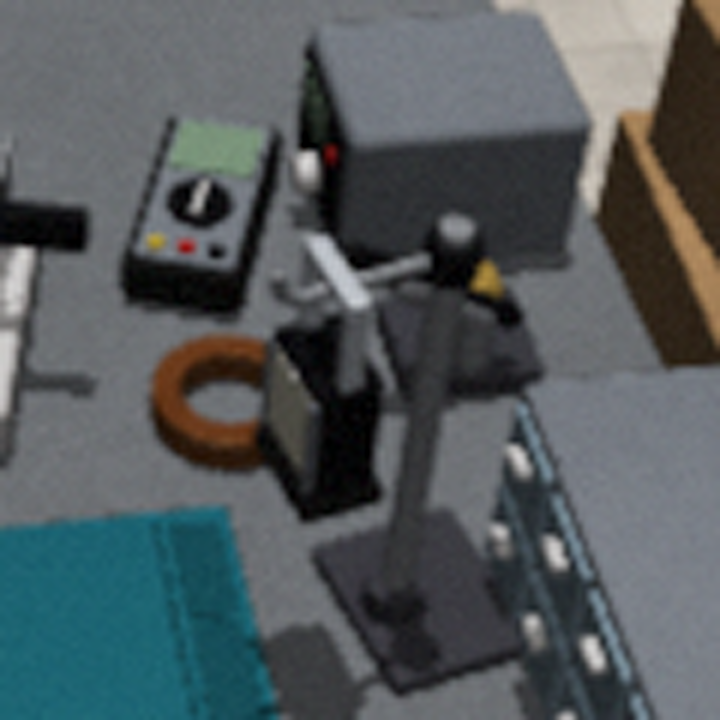

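View pics/c29.png

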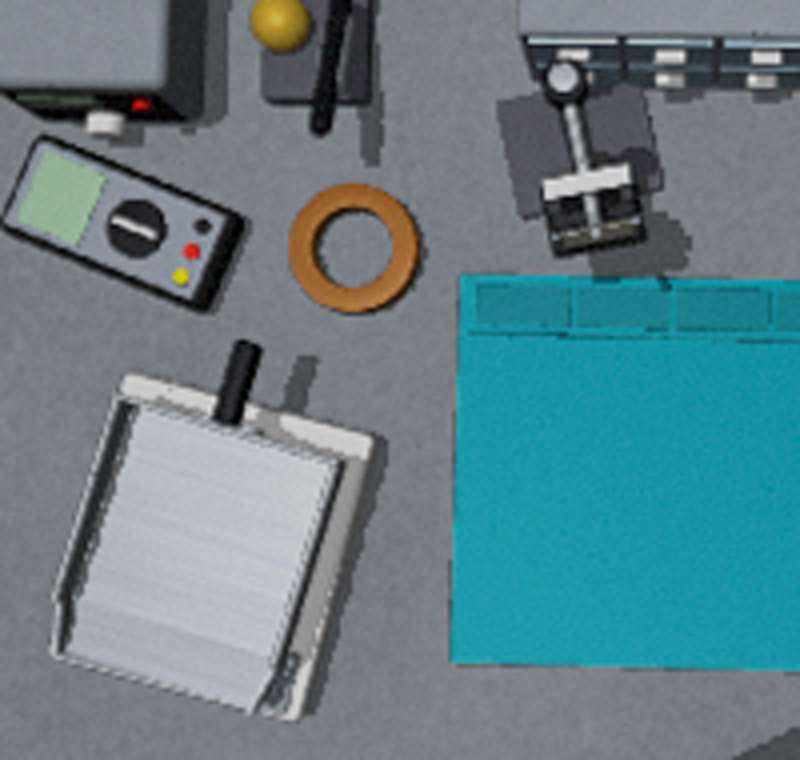

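View pics/side_29.png

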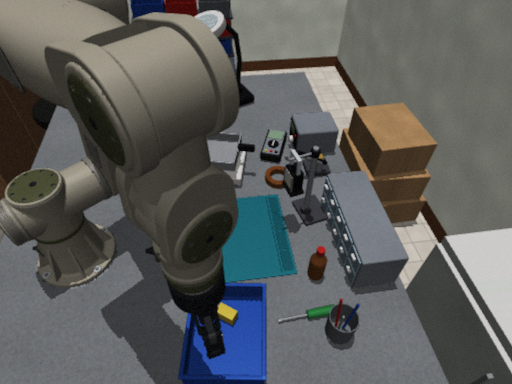

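The lamp hangs upright with its bar across the straight part of the hook. The scoop is empty and square on the platter. Both caps were seen in the bin in the previous side view, and the gripper touches nothing. Handing in.

```bash
python3 - <<'E'
from workcell import env
print(env.hand_in()); print(env.get_state()["clock"])
E
```

```text
the job is handed in; nothing more can be done
None
the job is handed in; nothing more can be done
```

I did every step and handed the job in at about 59 s of the 208 s; it reports no verdict.

- **Capacitors:** There were two on the mat. I set both down gently in the scoop and left them untouched for just over 2 s. I then carried the scoop level to the bin and tipped it to about 46° with its lip about 50 mm above the rim, and both slid in. The last side view with the bin in clear sight, just before hand-in, shows both inside. In the final frame the gripper hid one of them.
- **Scoop:** It is back on the platter. In the last top view its grip, lip and yaw look the same as in the first picture, by eye to a pixel or two, about 5 mm.
- **Lamp:** The bail is about 60 mm from the post. With the lamp still held, the tug read about +6 N at the wrist, so the hook carried about 8 N. After release the lamp hangs upright, and the side view shows the bar on the straight part of the hook.
- **Bystanders:** The bottle, tape, screwdriver, meter and pen cup look unmoved.

**Mishap and disagreements:**
- On the first carry the last joint reached its end stop and tilted the tool by about 10°. I turned it back half a turn with the cap still held, then went on.
- The hook's post top appeared about 8 mm higher in the images than the 282 mm given.
- The scoop grip appeared about 6–8 mm higher than given, which is near the pixel error.
- The hook seat met the bail within 1–2 mm of the 274 mm I expected.

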